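Clear the press base and hold the grease coupler on its nipple

ROBOT

A 6-joint arm with a two-finger parallel gripper is mounted at the origin on the work surface. World frame = base frame: x ahead of the robot, y to its left, z up, the work surface at z = 0. Lengths are in m, angles in rad, forces in N, time in s.
With the tool pointing down it reaches from about 0.3 to 0.75 m from the base axis. Payload 8.5 kg.
Tool frame: the origin (TCP) lies midway between the tips of the shut fingers; the grasp point (between the pads) lies 19 mm behind it; x points along the fingers, y is the direction in which the jaws open and shut, and the axes are right-handed (so a half turn about x gives the same grasp; the last joint's range is limited). The gripper opens to 88 mm and grips with 3 to 60 N. Pads are 18 mm wide; open, the fingers measure 123 mm over their backs; the gripper's body (75 mm by 187 mm) begins 45 mm behind the grasp point.
Start: joints at [-1.329, 0.381, 1.297, -0, 1.464, -0.215], TCP at [0.243, -0.494, 0.239] pointing down, gripper open.
Joint ranges: [-3.11, 3.11], [-0.89, 2.33], [0.22, 2.48], [-1.42, 4.56], [0.17, 2.85], [-2.88, 2.88]. Speed limits (rad/s): [2.39, 2.39, 3.14, 3.14, 3.14, 3.14].

INTERFACE

Orientations are given as a unit quaternion [x, y, z, w].
In Python, from cell import telemetry, optics, env gives the robot as it stands.
- The arm moves only by the shell command python3 -m creep 'ROWS' [OPENING]. ROWS is JSON, a list of rows, each a list of 6 numbers: the shift along the tool's x, y, z in m, then the turn, a rotation vector about the tool's x, y, z in degrees. In form: [[dx, dy, dz, ax, ay, az], ...]. A call has exactly 8 rows; each row is the pose to reach, as a shift and turn from the pose measured when the call began, along the tool's axes at that moment; what a row does not reach only later rows make up. A row lasts 1/12 s, in which the tool goes at most 41.7 mm and 7.16 degrees, less where a joint would pass 70% of its speed; a pose out of reach is approached as far as the arm can. A call with a gripper value outside its range is refused whole. OPENING is the closure, from -1 (fully open) to 1 (shut), set as the call begins (- or left out, the last holds). The fingers move at their own pace and stop on an object; the grip force is fixed at half the most. Time passes only in rows, so rows that repeat a pose let the fingers close, or fill a call up. It gives the time, the measured TCP pose, the force and the opening at its end, in the units of the state.
- telemetry.state(): the state, without advancing time (a new reading comes with each control period).
- optics.read_camera(name): name is "side" or "top" or "wrist"; returns a dict with "image" (420x560x3 uint8, blue, green, red), "fx", "fy", "cx", "cy" (pixels), "extrinsics" (4x4, takes a point from camera to world coordinates). Camera axes: x right, y down, z forward; pixel columns grow to the right and rows downward; lengths in m; the calibration is good to about 2 mm. A picture is of the moment at which its call begins. There is no depth.
- env.job_done(): hands the job in, once; it reports no verdict.
The state is a dict: "clock": time; "joint_positions": joint angles; "joint_velocities": joint speeds; "joint_torque": joint torques, N m; "position": TCP position; "orientation": TCP orientation; "ft_force": force on the tool from outside, world axes, zero at the start; "torque": the same for the moment, N m; "gripper_width": finger opening in m.
Only numpy, scipy, OpenCV 4.12 (cv2) and the standard library are available. Lean on these libraries where they do the work, as an engineer would, in place of code of your own. Each camera call takes 0.05 s, during which the arm holds its last target.

TASK

With the scraper block, push all four wood chips off the press's steel base plate onto the bench, touching them with nothing but the scraper, and stand the scraper back on the bench. Then take the grease coupler, press it squarely onto the leaning grease nipple until it snaps, and finish while holding it there in the gripper, pressed well down against the nipple's spring (close to the bottom of its travel, not let go). Leave the bottles, tin, roller, pencil and ink knife where they are.

Things in the scene. Friction and masses are not known exactly. Their poses are not given: they have to be found in the camera images.
- chip_area (a point): Bare half of the press's steel base plate, fixed on the bench: 110 mm along x, 220 along y, 20 thick. Point on its upper face, mid-way along x, 60 mm from its -y end. z up; x across the plate, away from the robot (within 20 deg); y along it. Chips lie within 40 mm along x, 45 along y. Grey bearing block from 82 mm on at +y, 130 mm high with its nipple; nothing else stands up from the plate.
- chip1_center (a point): Loose chip of pale wood, 22 x 12 x 7 mm, 10 g, lying flat on the base plate at the start; the point is its centre.
- chip2_center (a point): Loose chip of pale wood, 18 x 14 x 8 mm, 10 g, lying flat on the base plate at the start; the point is its centre.
- chip3_center (a point): Loose chip of pale wood, 24 x 10 x 7 mm, 10 g, lying flat on the base plate at the start; the point is its centre.
- chip4_center (a point): Loose chip of pale wood, 16 x 13 x 9 mm, 10 g, lying flat on the base plate at the start; the point is its centre.
- scraper_center (a point): Loose scraper block: wooden block with a steel edge along its bottom, 26 mm (its x) x 100 mm (its y) x 55 mm tall (its z, up), 0.18 kg, standing on its steel edge on the bench. The point is its centre, 27.5 mm above its bottom. Gripped from above across its 26 mm.
- coupler_center (a point): Loose push-on grease coupler, 90 mm tall, 0.22 kg, standing mouth down on the bench. From 34 to 90 mm above the mouth: square aluminium grip 30 x 30 mm, faces across x and y. Below: round steel sleeve, diameter 25, with a 32 mm bead 4 mm high round the mouth; bore 20 mm, 14 deep. Point on the axis, 45 mm above the mouth; z from mouth to top end.
- coupler_mouth (a point): Same coupler: point on its axis in the plane of the mouth, 45 mm from coupler_center along -z; same axes.
- nipple_seat (a point): Foot of the grease nipple, on its axis, on the steel swivel fitting on top of the bearing block. z points outward along the nipple, which leans 15 to 34 deg from vertical towards the plate's -x (towards the robot) and keeps its lean when pushed; y is level, along the plate's y. Does not move when the nipple is pressed.
- nipple_tip (a point): Top of the button-head grease nipple (head 15 mm in diameter), on its axis, 29 mm above nipple_seat when not pressed; moves with the nipple; same axes as nipple_seat.
- nipple (a joint): How far the nipple is pressed in along its axis, m: 0 free, 0.011 hard stop. Spring: 3 N at 0, 13 N at 0.011. Coupler's bore floor meets the nipple with the mouth 15 mm above nipple_seat; at the hard stop the mouth is 4 mm above it. The snap alone does not keep it in: let go, the spring throws the coupler back off. Keeping it deep takes a steady push of 8 to 13 N.
- coupler: The coupler as a whole; origin at the centre of its mouth, axes as above.
- scraper: The scraper block as a whole; origin at the centre of its bottom.
- fitting: Swivel fitting with nipple; origin 22 mm below nipple_seat on the nipple's axis. Two posts, 14 mm wide, at y = 31 mm either side reach 25 mm above nipple_seat; each has a sprung latch ball, 18 mm above nipple_seat, 28 mm clear between the balls. The coupler's bead meets them with its mouth 20 mm above nipple_seat, passes with 5 to 10 N, is drawn in and has snapped at 12 mm.
- brown_bottle: Bystander: amber bottle, 64 mm in diameter, 170 mm tall; origin under its centre.
- red_bottle: Bystander: bottle, 52 mm in diameter, 160 mm tall; origin under its centre.
- ink_tin: Bystander: flat tin, 76 mm in diameter, 42 mm tall; origin under its centre.
- brayer: Bystander: ink roller 90 mm wide with a wooden handle along its -x, about 145 mm long, 36 mm high; origin on the bench under the roller.
- pencil: Bystander: wooden pencil 138 mm long lying along its x, 8 mm thick; origin under its middle.
- ink_knife: Bystander: ink spatula 240 mm long lying along its x, 20 mm high; origin under its middle.
Things that resemble listed ones, but are neither listed nor needed, are in the scene too. Several things look just like the coupler: the one meant starts farthest to the robot's left.

How it is judged:
On the way, in this order (a step that is already met when the one before it is completed fails the run):
1. all four chips are off the base plate (height (world z) of each of chip1_center, chip2_center, chip3_center, chip4_center below 0.018 m), for 0.2 s.
2. the scraper stands on the bench, let go (height (world z) of scraper_center below 0.034 m and angle between scraper_center's own z axis and vertical below 0.15 rad and contact force between scraper and the fingers below 0.1 N), for 0.2 s.
3. the coupler is snapped squarely onto the nipple and pressed in against its spring (value of joint nipple above 0.006 m and z of coupler_mouth in the frame of nipple_seat below 0.0115 m and x of coupler_mouth in the frame of nipple_seat between -0.004 and 0.004 m and y of coupler_mouth in the frame of nipple_seat between -0.004 and 0.004 m and angle between the z axis of coupler_mouth and the z axis of nipple_seat, either way round below 0.14 rad), for 0.3 s.
At the end, for the whole second after the job is handed in: Chip centres under 18 mm above the bench; scraper upright on the bench (0.15 rad), at rest; coupler held in the gripper, mouth under 11.5 mm above nipple_seat, within 4 mm sideways (x, y) and 0.14 rad; nipple in by over 6 mm, pushed with over 5 N (all of step 1 and all of step 3 and height (world z) of scraper_center below 0.034 m and angle between scraper_center's own z axis and vertical below 0.15 rad and linear speed of scraper below 0.02 m/s and contact force between coupler and the fingers above 3 N and contact force between coupler and fitting above 5 N); the arm keeps its last pose, push and grip.
It fails at once if a bystander moved by more than 40 mm (distance of any of brown_bottle, red_bottle, ink_tin, brayer, pencil, ink_knife from where it was at the start of the episode above 0.04 m).
It fails at once if a chip touched by the robot itself (contact force between any of chip1, chip2, chip3, chip4 and the fingers above 0.3 N or contact force between any of chip1, chip2, chip3, chip4 and the arm above 0.3 N).
It fails at once if a chip touched by the coupler (contact force between any of chip1, chip2, chip3, chip4 and coupler above 0.3 N).
It also fails if it takes over 70 s, if anything falls off the work surface, if the arm or the gripper's body presses on something with over 40 N, if the wrist force passes 120 N, or if a joint passes its speed limit or range.

## Working session

There is one attempt and no reset: what is moved stays moved. The work goes in short steps, Python scripts to look and compute and a shell command to move; the robot and the scene stay as the last step left them, time stands still between calls to the robot, and variables do not carry over. Pictures are saved under pics/ and viewed, and the job is handed in when it is done.

```bash
ls; mkdir -p pics; python3 - <<'E'
from cell import telemetry, optics
import cv2, numpy as np
s=telemetry.state(); print(s)
for n in ["side","top","wrist"]:
    c=optics.read_camera(n); cv2.imwrite(f"pics/{n}0.png",c["image"]); print(n,c["fx"],c["fy"],c["cx"],c["cy"]); print(np.round(c["extrinsics"],4).tolist())
E
```

```text
pics
{'clock': 0.0, 'joint_positions': array([-1.32930835e+00,  3.81219597e-01,  1.29826082e+00, -2.04702192e-05,
        1.46359792e+00, -2.15291308e-01]), 'joint_velocities': array([-1.86465425e-03,  2.15783738e-03,  5.82063407e-04, -1.72101994e-03,
       -5.84612557e-05, -1.86340720e-03]), 'joint_torque': array([ 1.67543429e-03, -4.37916005e+01, -2.24553180e+01,  7.14328070e-02,
        3.52011330e-02, -1.19907327e-04]), 'position': array([ 0.24251166, -0.49333465,  0.23812508]), 'orientation': array([-0.68873037, -0.16062138,  0.68875852, -0.15957112]), 'ft_force': array([ 0.49785709, -0.09310476, -0.67292053]), 'torque': array([-0.05146161,  0.06489949, -0.0556877 ]), 'gripper_width': 0.08821112747538906}
side 481.9447553981157 481.9447553981157 275.7306967896565 204.67232310095847
[[-0.7472, -0.4432, 0.4952, -0.1216], [-0.6645, 0.4853, -0.5683, 0.7705], [0.0116, -0.7537, -0.6571, 0.9755], [0.0, 0.0, 0.0, 1.0]]
top 379.751538053181 379.751538053181 277.7701989458022 205.91143245764482
[[-0.014, -0.9968, 0.0781, 0.4376], [-0.9999, 0.0145, 0.0053, -0.0078], [-0.0064, -0.078, -0.9969, 1.0069], [0.0, 0.0, 0.0, 1.0]]
wrist 344.3367077235064 344.3367077235064 270.97304768420105 206.63287493163335
[[0.4417, -0.8543, -0.274, 0.3133], [-0.8972, -0.421, -0.1337, -0.4587], [-0.0011, 0.3049, -0.9524, 0.3835], [0.0, 0.0, 0.0, 1.0]]
```

View pics/top0.png

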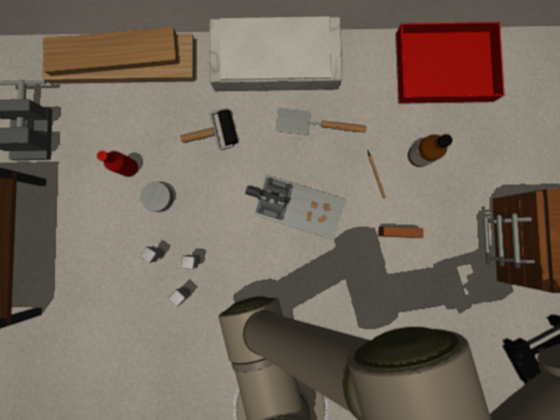

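View pics/side0.png

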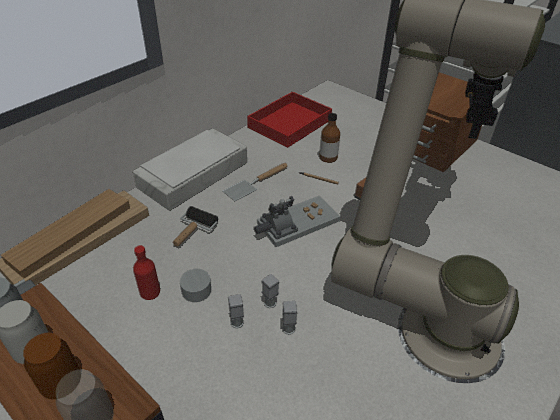

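View pics/wrist0.png

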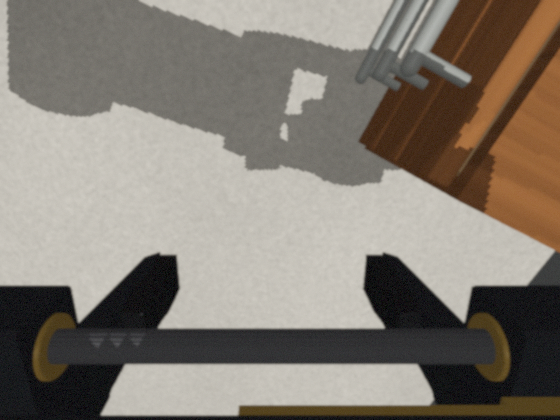

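The top view shows three coupler look-alikes at (150,254), (189,261) and (179,296). The leftmost, at (150,254), is the one meant. The scraper looks to be the brown block at (401,232), and the chips lie around (318,211). I'll check each in close crops.

```bash
cat > h.py <<'E'
import numpy as np, cv2
from cell import telemetry, optics
from scipy.spatial.transform import Rotation as R
def cam(n):
    c=optics.read_camera(n); c["E"]=np.array(c["extrinsics"]); return c
def p2w(c,u,v,z):
    d=c["E"][:3,:3]@np.array([(u-c["cx"])/c["fx"],(v-c["cy"])/c["fy"],1]); o=c["E"][:3,3]
    return o+d*(z-o[2])/d[2]
def w2p(c,p):
    q=c["E"][:3,:3].T@(np.asarray(p)-c["E"][:3,3]); return np.array([c["fx"]*q[0]/q[2]+c["cx"],c["fy"]*q[1]/q[2]+c["cy"]])
def crop(c,name,u0,v0,u1,v1,k,pts=None):
    im=cv2.resize(c["image"][v0:v1,u0:u1],None,fx=k,fy=k,interpolation=cv2.INTER_CUBIC)
    for p in (pts or []):
        u=w2p(c,p); cv2.circle(im,(int((u[0]-u0+.5)*k),int((u[1]-v0+.5)*k)),3,(0,0,255),1)
    cv2.imwrite("pics/"+name+".png",im)
def cur():
    s=telemetry.state(); return np.array(s["position"]),R.from_quat(s["orientation"]),s
def toolR(xdir,ydir):
    x=np.array(xdir,float);x/=np.linalg.norm(x);y=np.array(ydir,float);y-=x*(x@y);y/=np.linalg.norm(y)
    return R.from_matrix(np.c_[x,y,np.cross(x,y)])
def rel(p,Rt=None,p0=None,R0=None):
    a,b,_=cur()
    d=b.inv().apply(np.array(p)-a); w=(b.inv()*(Rt or b)).as_rotvec(degrees=True)
    print("row",np.round(d,4).tolist(),np.round(w,2).tolist()); return d,w
def status():
    a,b,s=cur(); print("t %.2f"%s["clock"],"p",np.round(a,4),"x",np.round(b.as_matrix()[:,0],3),"y",np.round(b.as_matrix()[:,1],3),"F",np.round(s["ft_force"],1),"w %.4f"%s["gripper_width"])
E
python3 - <<'E'
from h import *
c=cam("top")
crop(c,"a1",230,160,430,250,4); crop(c,"a2",130,230,220,310,7)
c=cam("side")
crop(c,"a3",220,180,360,260,5); crop(c,"a4",220,260,310,340,7)
E
```

```text
(no output)
```

View pics/a1.png

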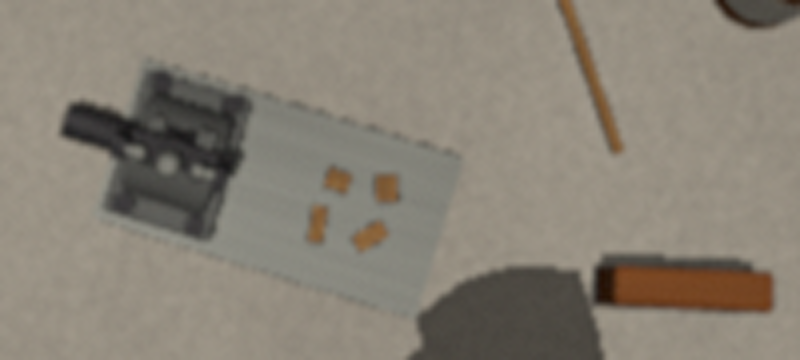

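View pics/a2.png

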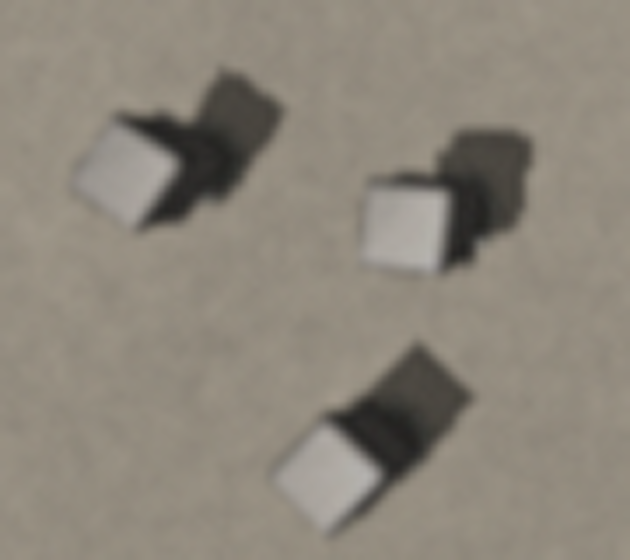

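View pics/a3.png

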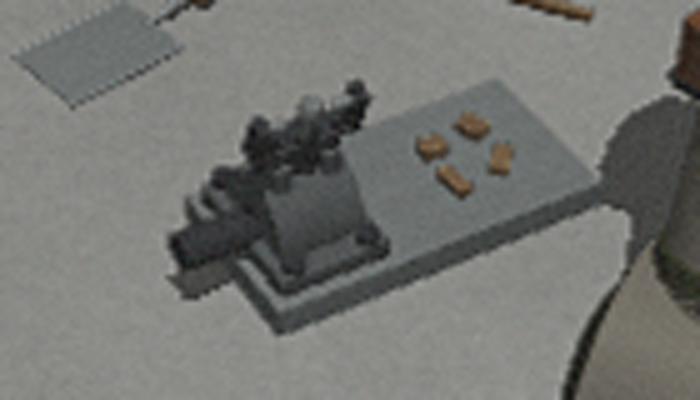

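View pics/a4.png

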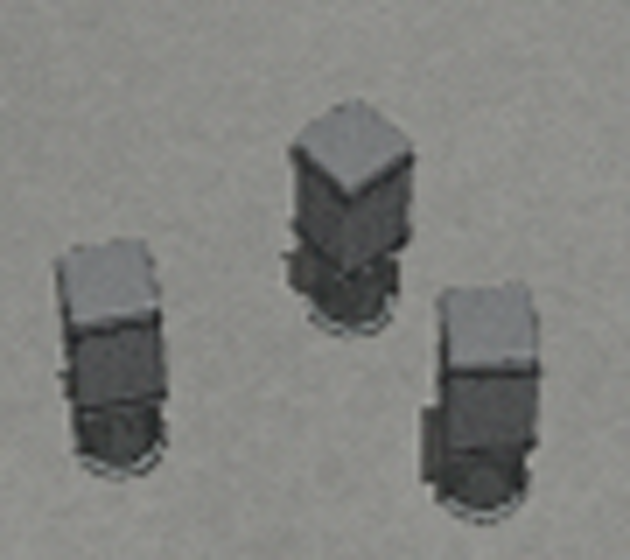

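```bash
python3 - <<'E'
from h import *
c=cam("top")
f=lambda x,y,z,u0,v0,k: p2w(c,u0+x/k-.5,v0+y/k-.5,z)
pl=[f(x,y,.02,230,160,4) for x,y in [(460,155),(413,315),(150,62),(100,215)]]
for p in pl: print("plate",np.round(p,4))
print(np.linalg.norm(pl[0]-pl[1]),np.linalg.norm(pl[0]-pl[2]), np.degrees(np.arctan2(*(pl[2]-pl[0])[:2])),np.degrees(np.arctan2(*(pl[3]-pl[1])[:2])),np.degrees(np.arctan2(*(pl[2]-pl[3])[1::-1])),np.degrees(np.arctan2(*(pl[0]-pl[1])[1::-1])))
for x,y in [(338,181),(387,188),(318,224),(370,236)]: print("chip",np.round(f(x,y,.028,230,160,4),4))
sc=[f(x,y,.055,230,160,4) for x,y in [(613,268),(772,272),(772,310),(612,305)]]
print("scr",np.round(np.mean(sc,0),4),np.round(sc,4).tolist())
cs=[f(x,y,.09,130,230,7) for x,y in [(120,114),(181,166),(133,229),(70,180)]]
print("coup",np.round(np.mean(cs,0),4),np.round(cs,4).tolist())
E
```

```text
plate [ 0.5324 -0.1768  0.02  ]
plate [ 0.4289 -0.1436  0.02  ]
plate [0.5966 0.0246 0.02  ]
plate [0.4966 0.0583 0.02  ]
0.10870152299620625 0.21141873424923158 17.69345276472976 18.535491553948567 -18.63681220243756 -17.80885845845503
chip [ 0.5159 -0.0963  0.028 ]
chip [ 0.5109 -0.1278  0.028 ]
chip [ 0.4883 -0.0828  0.028 ]
chip [ 0.48   -0.1161  0.028 ]
scr [ 0.4431 -0.3132  0.055 ] [[0.4567, -0.2644, 0.055], [0.4528, -0.3634, 0.055], [0.4292, -0.3623, 0.055], [0.4337, -0.2629, 0.055]]
coup [0.3978 0.3118 0.09  ] [[0.4177, 0.3141, 0.09], [0.3996, 0.2929, 0.09], [0.3784, 0.3091, 0.09], [0.3954, 0.331, 0.09]]
```

```bash
python3 - <<'E'
from h import *
status()
a,b,s=cur(); print(np.round(b.as_matrix(),3))
# two options of jaw dir
for sg in (1,-1):
    Rt=toolR([0,0,-1],[sg*.999,-sg*.039,0]); rel([.443,-.313,.16],Rt)
E
```

```text
t 0.30 p [ 0.2426 -0.4935  0.2386] x [-0.  0. -1.] y [ 0.441 -0.897 -0.   ] F [-0.   0.1  0. ] w 0.0881
[[-0.     0.441 -0.897]
 [ 0.    -0.897 -0.441]
 [-1.    -0.    -0.   ]]
row [0.0786, -0.0736, -0.2595] [-61.59, -0.02, 0.02]
row [0.0786, -0.0736, -0.2595] [118.41, 0.02, 0.02]
```

```bash
python3 -m creep '[[0,-0.01,-0.032,-7,0,0],[0,-0.02,-0.065,-14,0,0],[0,-0.03,-0.1,-21,0,0],[0.01,-0.04,-0.135,-28,0,0],[0.02,-0.05,-0.17,-35,0,0],[0.03,-0.06,-0.2,-42,0,0],[0.04,-0.068,-0.23,-49,0,0],[0.05,-0.0736,-0.2595,-56,0,0]]' -1
python3 - <<'E'
from h import *
status()
c=cam("wrist"); cv2.imwrite("pics/w1.png",c["image"])
rel([.443,-.313,.16],toolR([0,0,-1],[.999,-.039,0]))
E
```

```text
clock: 0.97
position: [0.444, -0.3114, 0.1883]
orientation: [0.532, 0.467, -0.531, 0.466]
ft_force: [-0.3, -1.0, 0.5]
gripper_width: 0.0882
t 0.97 p [ 0.444  -0.3114  0.1883] x [-0.  0. -1.] y [ 0.992 -0.13  -0.   ] F [-0.3 -1.   0.5] w 0.0882
row [0.0263, -0.0029, 0.0052] [-4.63, -0.22, 0.06]
```

View pics/w1.png

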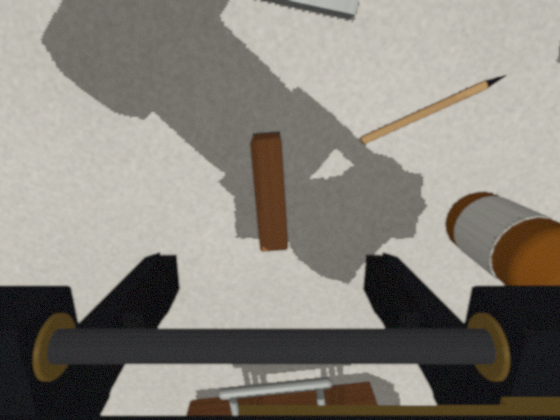

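The wrist view shows the scraper at (252–287, 133–250), with the bottle off to the right, clear of it. I'll measure it here.

```bash
python3 - <<'E'
from h import *
c=cam("wrist")
crop(c,"w2",220,110,320,270,5)
q=[p2w(c,u,v,.055) for u,v in [(252,135),(279,133),(287,248),(261,250)]]
print(np.round(q,4).tolist(), np.mean(q,0))
t=cam("top"); print(p2w(t,416,158,0.0))
E
```

```text
[[0.4371, -0.2563, 0.055], [0.4585, -0.2573, 0.055], [0.4544, -0.3566, 0.055], [0.4315, -0.3558, 0.055]] [ 0.44537694 -0.3064859   0.055     ]
[ 0.63982422 -0.37465323  0.        ]
```

View pics/w2.png

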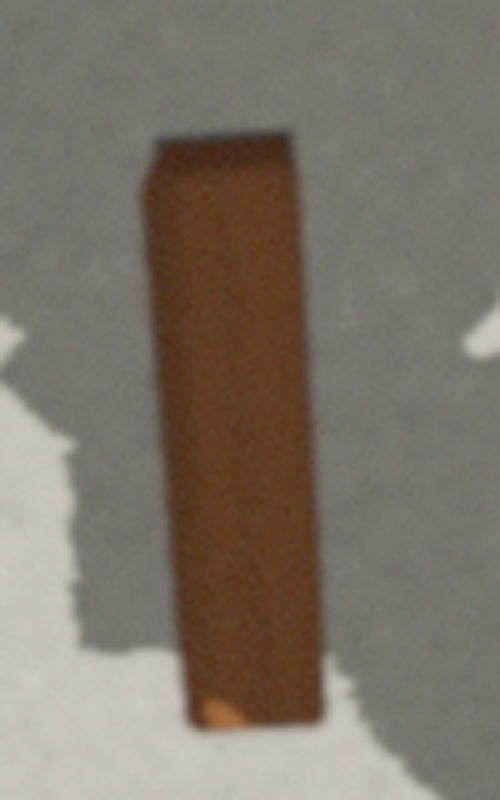

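```bash
python3 -m creep '[[0.03,0,0,-5,0,0],[0.06,0,0,-5,0,0],[0.09,0,0,-5,0,0],[0.115,0,0,-5,0,0],[0.135,0,0,-5,0,0],[0.15,0,0,-5,0,0],[0.162,0,0,-5,0,0],[0.162,0,0,-5,0,0]]' -1
python3 - <<'E'
from h import *
status()
c=cam("wrist"); cv2.imwrite("pics/w3.png",c["image"])
E
```

```text
clock: 1.78
position: [0.4423, -0.3118, 0.0242]
orientation: [0.512, 0.489, -0.512, 0.486]
ft_force: [-0.3, 0.2, 0.1]
gripper_width: 0.0885
t 1.78 p [ 0.4423 -0.3118  0.0242] x [-0.004  0.004 -1.   ] y [ 0.999 -0.05  -0.004] F [-0.3  0.2  0.1] w 0.0885
```

View pics/w3.png

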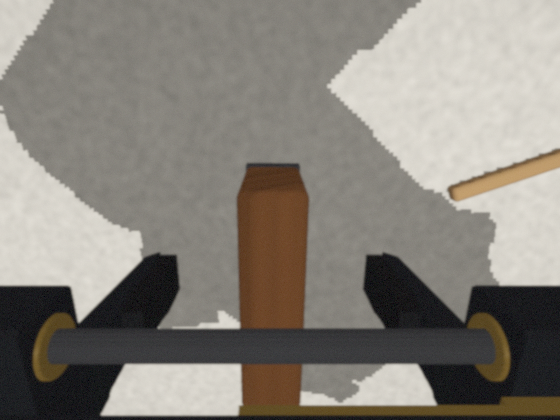

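The scraper runs centrally between the open fingers, at about (272, 165–400). I'll close on it.

```bash
python3 -m creep '[[0,0,0,0,0,0],[0,0,0,0,0,0],[0,0,0,0,0,0],[0,0,0,0,0,0],[0,0,0,0,0,0],[0,0,0,0,0,0],[0,0,0,0,0,0],[0,0,0,0,0,0]]' 1
python3 - <<'E'
from h import *
status()
px=np.array([np.cos(np.radians(18.2)),-np.sin(np.radians(18.2)),0]); py=np.array([-px[1],px[0],0])
A=np.array([.4994,-.1032,0])
a,b,s=cur()
print("start", A+px*-.062)
rel(list((A+px*-.062)[:2])+[.12],toolR([0,0,-1],px))
E
```

```text
clock: 2.5
position: [0.4429, -0.312, 0.0256]
orientation: [0.512, 0.489, -0.512, 0.486]
ft_force: [0.4, -0.1, 0.4]
gripper_width: 0.0368
t 2.50 p [ 0.4429 -0.312   0.0256] x [-0.002  0.002 -1.   ] y [ 0.999 -0.049 -0.002] F [ 0.4 -0.1  0.4] w 0.0368
start [ 0.44050173 -0.08383524  0.        ]
row [-0.0938, -0.0138, -0.228] [15.39, -0.11, 0.15]
```

Still closing, so I'll wait one call and then check.

```bash
python3 -m creep '[[0,0,0,0,0,0],[0,0,0,0,0,0],[0,0,0,0,0,0],[0,0,0,0,0,0],[0,0,0,0,0,0],[0,0,0,0,0,0],[0,0,0,0,0,0],[-0.01,0,0,0,0,0]]' 1
python3 - <<'E'
from h import *
status()
E
```

```text
clock: 3.17
position: [0.4422, -0.3114, 0.0344]
orientation: [0.512, 0.49, -0.512, 0.485]
ft_force: [0.1, 0.3, -2.1]
gripper_width: 0.0258
t 3.17 p [ 0.4422 -0.3114  0.0344] x [-0.005  0.005 -1.   ] y [ 0.999 -0.049 -0.005] F [ 0.1  0.3 -2.1] w 0.0258
```

```bash
python3 -m creep '[[-0.03,0,0,0,0,0],[-0.055,0,-0.03,2,0,0],[-0.065,-0.005,-0.07,5,0,0],[-0.065,-0.01,-0.11,8,0,0],[-0.065,-0.012,-0.15,11,0,0],[-0.065,-0.013,-0.19,13,0,0],[-0.065,-0.0138,-0.228,15.4,0,0],[-0.065,-0.0138,-0.228,15.4,0,0]]' 1
python3 - <<'E'
from h import *
status()
px=np.array([np.cos(np.radians(18.2)),-np.sin(np.radians(18.2)),0])
A=np.array([.4994,-.1032,0])
rel(list((A+px*-.062)[:2])+[.0256+.0215],toolR([0,0,-1],px))
c=cam("wrist"); cv2.imwrite("pics/w4.png",c["image"])
c=cam("side"); crop(c,"s4",200,140,400,280,4)
E
```

```text
clock: 3.83
position: [0.4386, -0.0778, 0.1012]
orientation: [-0.572, -0.418, 0.573, -0.412]
ft_force: [-1.1, 0.7, -2.6]
gripper_width: 0.0255
t 3.83 p [ 0.4386 -0.0778  0.1012] x [-0.006  0.007 -1.   ] y [ 0.951 -0.31  -0.008] F [-1.1  0.7 -2.6] w 0.0255
row [0.054, 0.0041, 0.0055] [0.14, -0.27, 0.44]
```

View pics/w4.png

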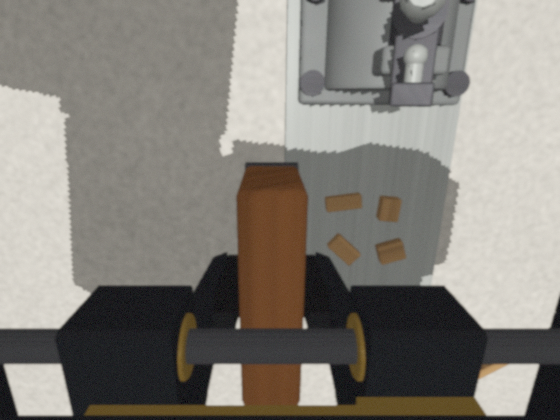

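View pics/s4.png

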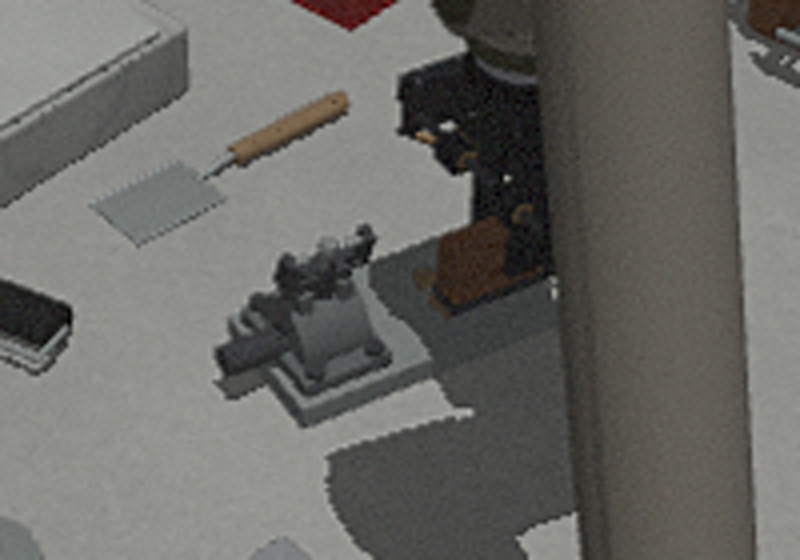

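```bash
python3 -m creep '[[0.012,0.002,0.003,0.1,-0.3,0.4],[0.024,0.004,0.0055,0.1,-0.3,0.4],[0.034,0.004,0.0055,0.1,-0.3,0.4],[0.042,0.004,0.0055,0.1,-0.3,0.4],[0.048,0.004,0.0055,0.1,-0.3,0.4],[0.052,0.004,0.0055,0.1,-0.3,0.4],[0.053,0.004,0.0055,0.1,-0.3,0.4],[0.053,0.004,0.0055,0.1,-0.3,0.4]]' 1
python3 - <<'E'
from h import *
status()
c=cam("wrist"); crop(c,"w5",180,0,520,280,2)
c=cam("side"); crop(c,"s5",280,170,380,240,8)
status()
E
```

```text
clock: 4.6
position: [0.442, -0.0887, 0.0482]
orientation: [-0.572, -0.414, 0.573, -0.416]
ft_force: [0.4, -0.1, -1.4]
gripper_width: 0.0258
t 4.60 p [ 0.442  -0.0887  0.0482] x [ 0.001 -0.003 -1.   ] y [ 0.95  -0.312  0.002] F [ 0.4 -0.1 -1.4] w 0.0258
t 4.70 p [ 0.4421 -0.0887  0.0485] x [ 0.002 -0.003 -1.   ] y [ 0.95  -0.311  0.003] F [-0.3  0.8 -1.6] w 0.0257
```

View pics/w5.png

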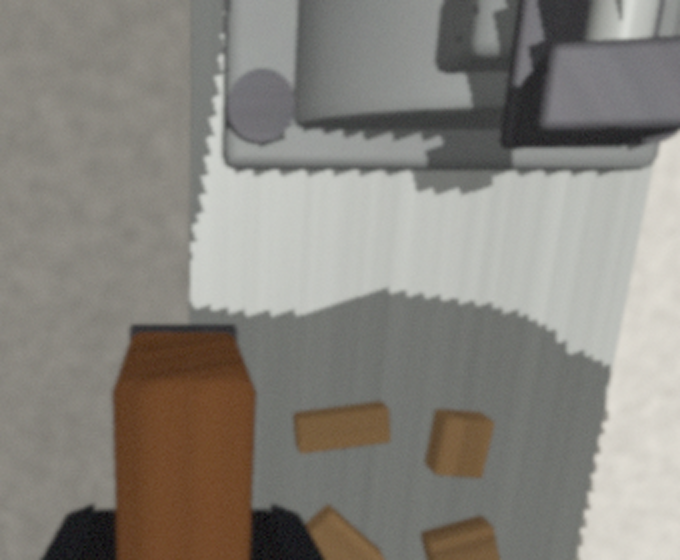

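View pics/s5.png

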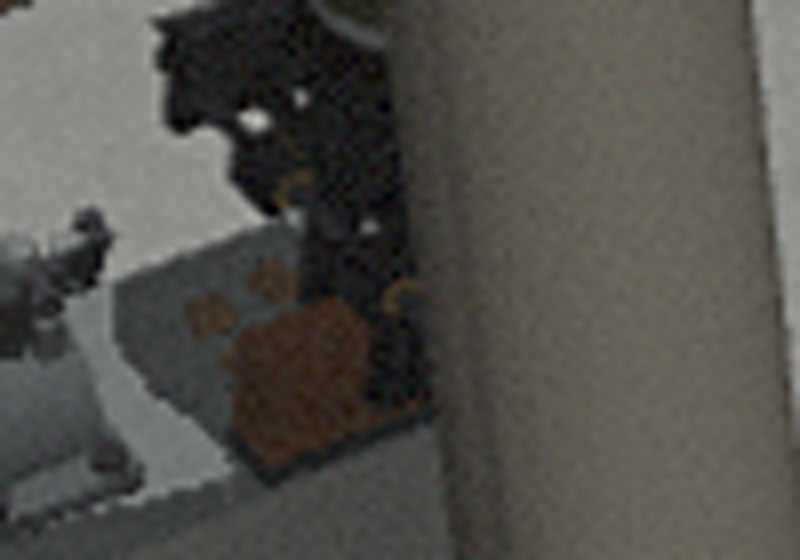

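```bash
python3 -m creep '[[0.0015,0,0,0,0,0],[0.0015,0.006,0,0,0,0],[0.0015,0.014,0,0,0,0],[0.0015,0.022,0,0,0,0],[0.0015,0.03,0,0,0,0],[0.0015,0.038,0,0,0,0],[0.0015,0.046,0,0,0,0],[0.0015,0.054,0,0,0,0]]' 1
python3 - <<'E'
from h import *
status()
c=cam("wrist"); crop(c,"w6",180,0,520,280,2)
E
```

```text
clock: 5.37
position: [0.4943, -0.1057, 0.0471]
orientation: [-0.572, -0.414, 0.573, -0.416]
ft_force: [-0.4, 0.0, -2.2]
gripper_width: 0.0259
t 5.37 p [ 0.4943 -0.1057  0.0471] x [ 0.002 -0.003 -1.   ] y [ 0.95  -0.311  0.002] F [-0.4  0.  -2.2] w 0.0259
```

View pics/w6.png

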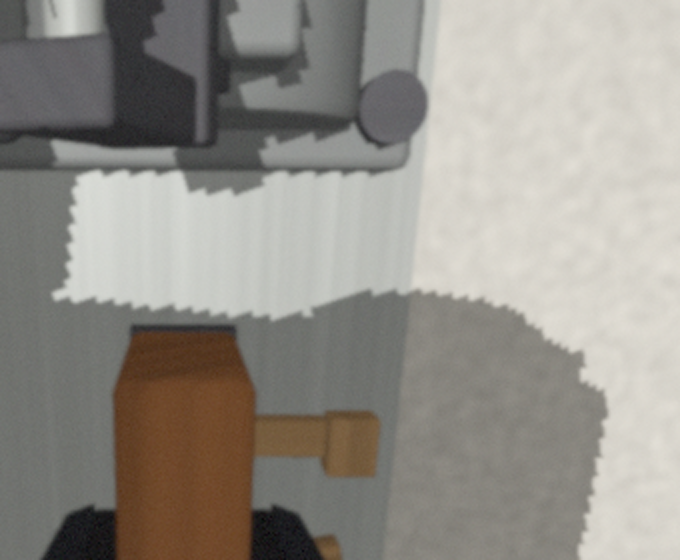

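The chips are being swept along at crop (250–380, 410–470). I'll carry on over the edge.

```bash
python3 -m creep '[[0,0.009,0,0,0,0],[0,0.018,0,0,0,0],[0,0.027,0,0,0,0],[0,0.036,0,0,0,0],[0,0.045,0,0,0,0],[0,0.055,0,0,0,0],[0,0.065,0,0,0,0],[0,0.075,0,0,0,0]]' 1
python3 - <<'E'
from h import *
status()
c=cam("wrist"); crop(c,"w7",180,0,520,280,2)
E
```

```text
clock: 6.08
position: [0.5674, -0.1299, 0.0474]
orientation: [0.573, 0.413, -0.572, 0.417]
ft_force: [-0.3, -0.2, -2.6]
gripper_width: 0.0256
t 6.08 p [ 0.5674 -0.1299  0.0474] x [ 0.003 -0.004 -1.   ] y [ 0.95  -0.311  0.004] F [-0.3 -0.2 -2.6] w 0.0256
```

View pics/w7.png

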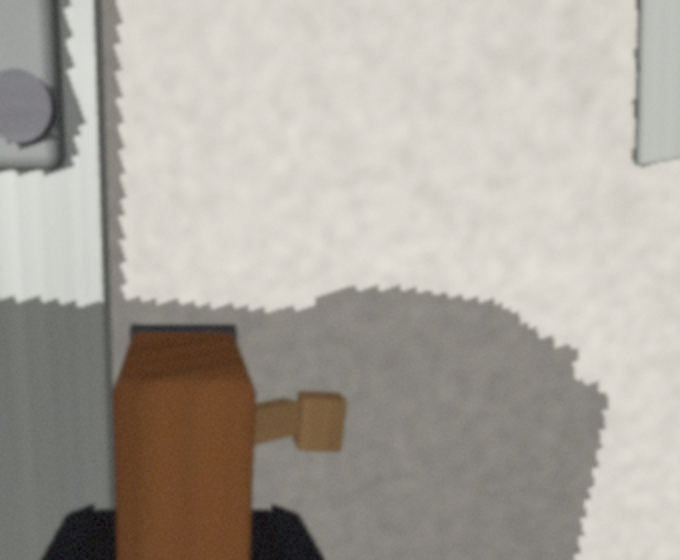

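```bash
python3 -m creep '[[-0.01,0,0,0,0,0],[-0.03,0,0,0,0,0],[-0.055,0,0,0,0,0],[-0.08,0,0.02,0,0,0],[-0.08,-0.02,0.05,0,0,0],[-0.08,-0.04,0.08,0,0,0],[-0.08,-0.05,0.11,0,0,0],[-0.08,-0.05,0.14,0,0,0]]' 1
python3 - <<'E'
from h import *
status()
c=cam("top"); crop(c,"t8",230,120,430,250,4)
c=cam("wrist"); cv2.imwrite("pics/w8.png",c["image"])
rel([.443,-.312,.06],toolR([0,0,-1],[.999,-.045,0]))
E
```

```text
clock: 6.8
position: [0.4749, -0.2475, 0.1285]
orientation: [0.573, 0.413, -0.572, 0.417]
ft_force: [1.3, 0.3, -1.3]
gripper_width: 0.0262
t 6.80 p [ 0.4749 -0.2475  0.1285] x [ 0.004 -0.004 -1.   ] y [ 0.95  -0.311  0.005] F [ 1.3  0.3 -1.3] w 0.0262
row [0.0686, -0.0124, 0.0682] [-15.82, 0.28, -0.38]
```

View pics/t8.png

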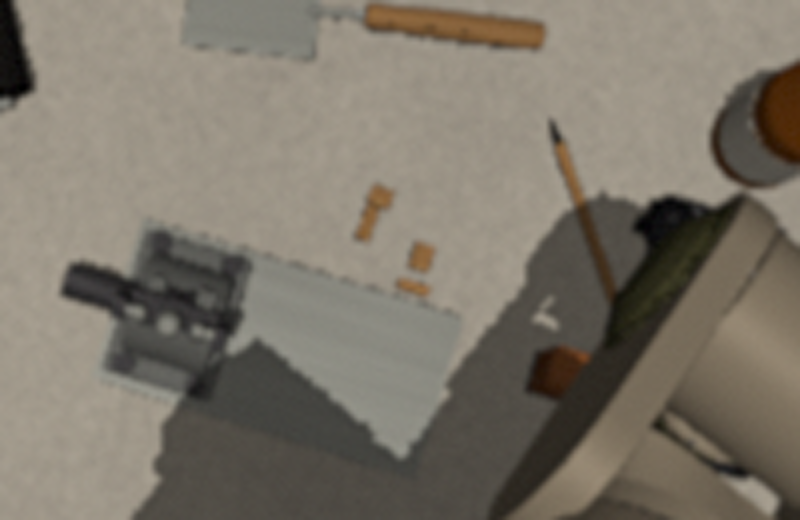

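View pics/w8.png

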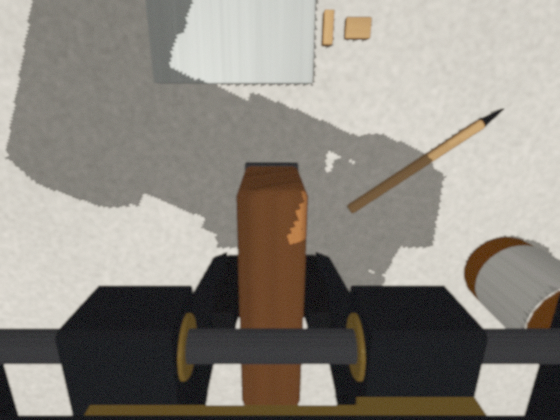

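All four chips are off the plate and on the bench, at crop (380,195), (367,222), (422,257) and (412,287). I'll put the scraper back where it stood.

```bash
python3 -m creep '[[0,-0.003,0.015,-4,0,0],[0,-0.006,0.035,-8,0,0],[0.01,-0.009,0.055,-12,0.1,-0.2],[0.025,-0.0124,0.068,-15.8,0.3,-0.4],[0.045,-0.0124,0.068,-15.8,0.3,-0.4],[0.06,-0.0124,0.068,-15.8,0.3,-0.4],[0.074,-0.0124,0.068,-15.8,0.3,-0.4],[0.086,-0.0124,0.068,-15.8,0.3,-0.4]]' 1
python3 - <<'E'
from h import *
status()
E
```

```text
clock: 7.57
position: [0.4431, -0.311, 0.0422]
orientation: [0.511, 0.489, -0.511, 0.488]
ft_force: [0.4, -0.2, -1.7]
gripper_width: 0.0257
t 7.57 p [ 0.4431 -0.311   0.0422] x [-0.001  0.001 -1.   ] y [ 0.999 -0.045 -0.001] F [ 0.4 -0.2 -1.7] w 0.0257
```

```bash
python3 -m creep '[[0.005,0,0,0,0,0],[0.009,0,0,0,0,0],[0.012,0,0,0,0,0],[0.014,0,0,0,0,0],[0.0155,0,0,0,0,0],[0.0165,0,0,0,0,0],[0.0172,0,0,0,0,0],[0.0172,0,0,0,0,0]]' 1
python3 - <<'E'
from h import *
status()
E
```

```text
clock: 8.23
position: [0.4432, -0.3111, 0.0256]
orientation: [0.511, 0.489, -0.511, 0.488]
ft_force: [-1.7, 1.5, 2.9]
gripper_width: 0.0257
t 8.23 p [ 0.4432 -0.3111  0.0256] x [-0.     0.001 -1.   ] y [ 0.999 -0.045 -0.   ] F [-1.7  1.5  2.9] w 0.0257
```

Contact with the bench: Fz has turned positive and z is 0.0256, the same as at pick-up. I'll release.

```bash
python3 -m creep '[[0,0,0,0,0,0],[0,0,0,0,0,0],[0,0,0,0,0,0],[0,0,0,0,0,0],[0,0,0,0,0,0],[0,0,0,0,0,0],[0,0,0,0,0,0],[0,0,0,0,0,0]]' -1
python3 -m creep '[[-0.02,0,0,0,0,0],[-0.045,0,0,0,0,0],[-0.075,0,0,0,0,0],[-0.11,0,0,0,0,0],[-0.145,0,0,0,0,0],[-0.175,0,0,0,0,0],[-0.205,0,0,0,0,0],[-0.23,0,0,0,0,0]]' -1
python3 - <<'E'
from h import *
status()
c=cam("wrist"); cv2.imwrite("pics/w9.png",c["image"])
n=np.array([.45,.34]);
rel([.50,-.06,.30],toolR([0,0,-1],[.95,-.312,0]))
E
```

```text
clock: 8.9
position: [0.4433, -0.3111, 0.0255]
orientation: [0.511, 0.489, -0.511, 0.488]
ft_force: [0.6, -0.2, 0.1]
gripper_width: 0.077
clock: 9.57
position: [0.4432, -0.3112, 0.2579]
orientation: [0.511, 0.488, -0.511, 0.489]
ft_force: [0.6, 0.1, 0.3]
gripper_width: 0.0881
t 9.57 p [ 0.4432 -0.3112  0.2579] x [ 0.001 -0.001 -1.   ] y [ 0.999 -0.045  0.001] F [0.6 0.1 0.3] w 0.0881
row [-0.0389, 0.0446, -0.2542] [15.61, 0.29, -0.41]
```

View pics/w9.png

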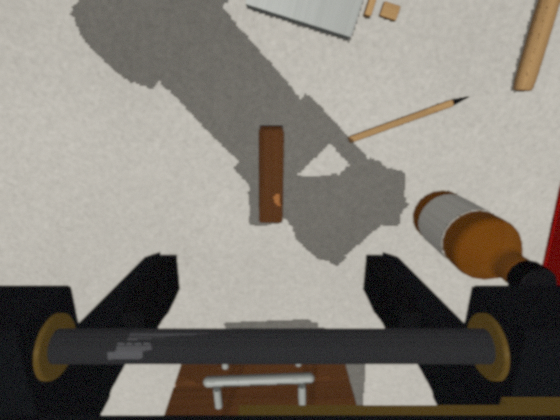

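The scraper stands upright at (271,175). Next I'll look at the nipple up close.

```bash
python3 - <<'E'
from h import *
t=cam("top")
n=p2w(t,230+167/4-.5,160+162/4-.5,.145); print("nip",n)
py=np.array([.312,.95,0])
rel(n*[1,1,0]-py*.03+[0,0,.25],toolR([0,0,-1],[.95,-.312,0]))
E
```

```text
nip [0.51881343 0.01145969 0.145     ]
row [0.0084, 0.052, -0.2977] [15.61, 0.24, -0.35]
```

```bash
python3 -m creep '[[0,0.006,-0.038,2,0,0],[0,0.012,-0.076,4,0,0],[0,0.018,-0.114,6,0,0],[0.0,0.024,-0.152,8,0,0],[0.0,0.03,-0.19,10,0,0],[0.004,0.038,-0.228,12,0,0],[0.008,0.046,-0.265,14,0,0],[0.0084,0.052,-0.298,15.6,0.2,-0.4]]' -1
python3 - <<'E'
from h import *
status()
c=cam("wrist"); cv2.imwrite("pics/w10.png",c["image"])
E
```

```text
clock: 10.33
position: [0.509, -0.0142, 0.2484]
orientation: [-0.572, -0.415, 0.574, -0.414]
ft_force: [0.4, -1.0, -0.7]
gripper_width: 0.0879
t 10.33 p [ 0.509  -0.0142  0.2484] x [-0.003  0.    -1.   ] y [ 0.95  -0.313 -0.003] F [ 0.4 -1.  -0.7] w 0.0879
```

View pics/w10.png

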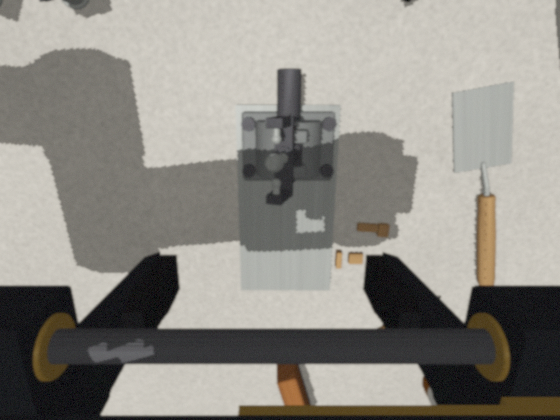

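```bash
python3 - <<'E'
from h import *
c=cam("wrist"); c["image"]=cv2.convertScaleAbs(c["image"],alpha=1.8); crop(c,"w11",225,60,355,220,5)
c=cam("side"); c["image"]=cv2.convertScaleAbs(c["image"],alpha=1.5); crop(c,"s11",240,180,310,250,8)
E
```

```text
(no output)
```

View pics/w11.png

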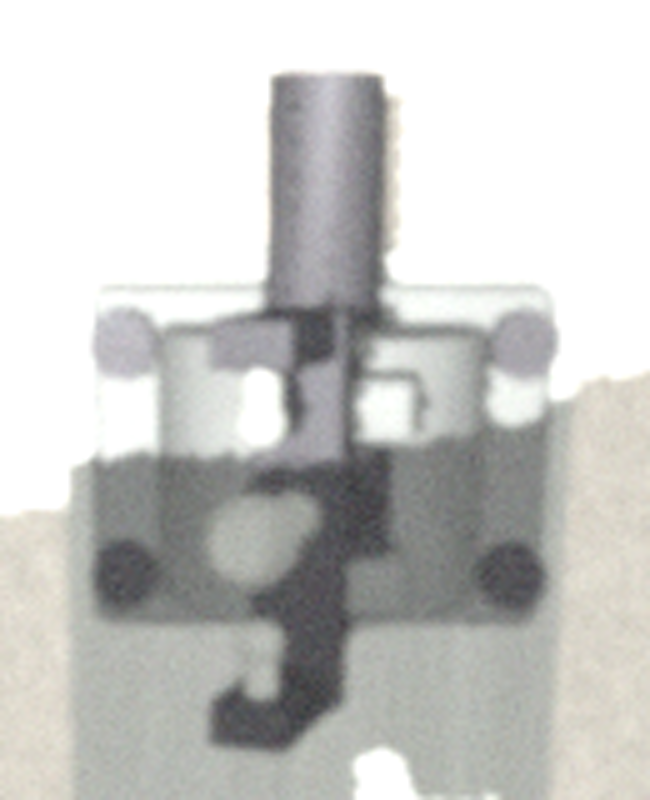

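View pics/s11.png

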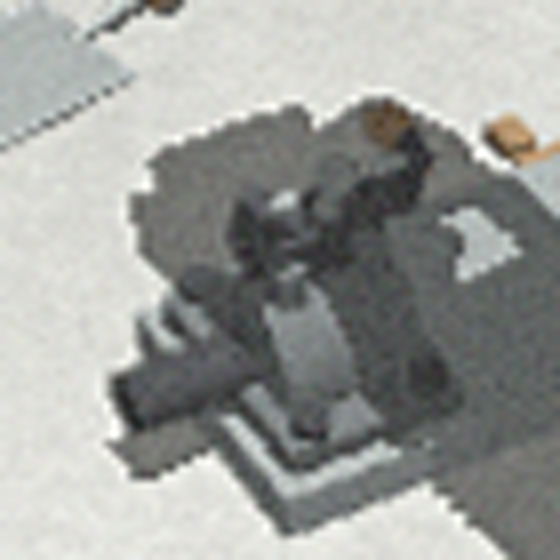

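```bash
cat >> h.py <<'E'
def tri(obs):
    A=[];B=[]
    for c,u,v in obs:
        d=c["E"][:3,:3]@np.array([(u-c["cx"])/c["fx"],(v-c["cy"])/c["fy"],1]); d/=np.linalg.norm(d)
        P=np.eye(3)-np.outer(d,d); A.append(P);B.append(P@c["E"][:3,3])
    x=np.linalg.lstsq(np.vstack(A),np.hstack(B),rcond=None)[0]
    print("tri",np.round(x,4),"res px",[np.round(w2p(c,x)-[u,v],1).tolist() for c,u,v in obs]); return x
PX=np.array([.95,-.3123,0]);PY=np.array([.3123,.95,0]);Z=np.array([0,0,1.])
E
python3 - <<'E'
from h import *
t=cam("top");w=cam("wrist");s=cam("side")
N=tri([(t,230+167/4-.5,160+162/4-.5),(w,276,168.5)])
N=tri([(t,230+167/4-.5,160+162/4-.5),(w,276,168.5),(s,220+312/5-.5,180+105/5-.5)])
th=np.radians(40);x=-np.sin(th)*PY-np.cos(th)*Z
rel(N+.012*PY+.052*Z,toolR(x,PX))
E
```

```text
tri [0.5199 0.0107 0.1453] res px [[0.3, -0.5], [-1.8, -0.5]]
tri [0.5201 0.0091 0.1243] res px [[1.2, 0.3], [-1.2, -4.0], [-0.1, -0.4]]
row [0.0731, 0.0021, -0.0408] [0.02, -39.94, 0.1]
```

```bash
python3 -m creep '[[0,0,-0.005,0,-6,0],[0.01,0,-0.01,0,-12,0],[0.02,0,-0.015,0,-18,0],[0.03,0,-0.02,0,-24,0],[0.04,0,-0.028,0,-30,0],[0.05,0.001,-0.034,0,-36,0],[0.06,0.002,-0.04,0,-40,0],[0.06,0.002,-0.04,0,-40,0]]' -1
python3 - <<'E'
from h import *
status()
c=cam("wrist"); cv2.imwrite("pics/w12.png",c["image"])
E
```

```text
clock: 11.3
position: [0.5231, 0.0204, 0.1859]
orientation: [-0.338, -0.249, 0.736, -0.531]
ft_force: [-0.9, -0.1, -0.8]
gripper_width: 0.0886
t 11.30 p [0.5231 0.0204 0.1859] x [-0.207 -0.613 -0.762] y [ 0.95  -0.311 -0.008] F [-0.9 -0.1 -0.8] w 0.0886
```

View pics/w12.png

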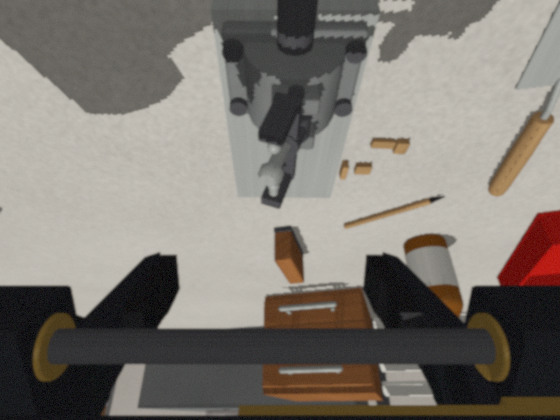

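```bash
python3 - <<'E'
from h import *
c=cam("wrist"); np.save("E12.npy",c["E"]); c["image"]=cv2.convertScaleAbs(c["image"],alpha=1.6); crop(c,"w13",215,60,345,220,5)
E
```

```text
(no output)
```

View pics/w13.png

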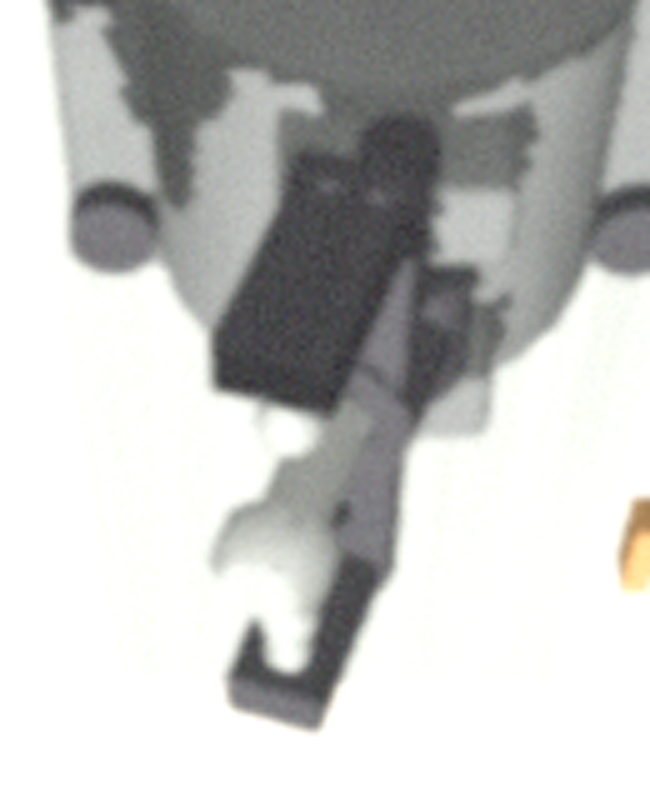

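```bash
cat > fit.py <<'E'
from h import *
from scipy.optimize import least_squares
c=cam("wrist"); c["E"]=np.load("E12.npy")
px=lambda x,y:(215+x/5-.5,60+y/5-.5)
obs=[((-7,1,1,25),px(215,345)),((7,1,1,25),px(338,385)),((-7,1,-1,25),px(217,386)),((7,1,-1,25),px(331,413)),
((-7,-1,1,25),px(230,680)),((7,-1,1,25),px(328,702)),((-7,-1,-1,25),px(236,708)),((7,-1,-1,25),px(318,731))]
def pts(q):
    s=q[:3];l=q[3];y=np.radians(-18.2)+q[4];t=q[5]
    ex=np.array([np.cos(y),np.sin(y),0]);ey=np.array([-ex[1],ex[0],0])
    nz=-np.sin(l)*ex+np.cos(l)*Z; nx=np.cos(l)*ex+np.sin(l)*Z
    return s,nx,ey,nz,t
def f(q):
    s,nx,ey,nz,t=pts(q);r=[]
    for (a,sg,o,h),uv in obs:
        r.append(w2p(c,s+nx*a/1e3+ey*(sg*.031+sg*o*t/2*1)+nz*h/1e3)-uv)
    r=np.array(r).ravel()
    return np.r_[r,(q[4])/.03]
# for -y post: inner edge is o=-1 in outward sense -> fix mapping
obs=[((a,sg,(o if sg>0 else -o),h),uv) for (a,sg,o,h),uv in obs]
s=least_squares(f,[.53,.01,.115,.4,0,.008],x_scale=[.01,.01,.01,.1,.1,.005])
q=s.x; S,nx,ey,nz,t=pts(q)
print("seat",np.round(S,4),"lean",np.degrees(q[3]),"dyaw",np.degrees(q[4]),"t",t,"tip",np.round(S+.029*nz,4),"cost",s.cost)
print(np.round(f(q)[:-1].reshape(-1,2),1).tolist())
J=s.jac; print("sd/px",np.round(np.sqrt(np.diag(np.linalg.inv(J.T@J))),4))
print("tip px crop",[( (w2p(c,S+h*nz)-[215,60]+.5)*5).round(0).tolist() for h in (0,.018,.029)], "balls",[((w2p(c,S+.018*nz+k*.017*ey)-[215,60]+.5)*5).round(0).tolist() for k in (1,-1)])
E
python3 fit.py
```

```text
seat [0.5266 0.0069 0.0952] lean 19.572101253510613 dyaw 0.20558618751014943 t 0.005728303812444831 tip [0.5173 0.0099 0.1226] cost 5.697691596865275
[[-0.6, 0.5], [0.0, -0.8], [-0.6, -0.0], [1.1, 1.2], [-0.2, -0.5], [-0.3, 1.0], [-1.1, -1.4], [1.6, -0.2]]
sd/px [0.001  0.0016 0.0015 0.0374 0.0067 0.0006]
tip px crop [[343.0, 418.0], [296.0, 521.0], [265.0, 589.0]] balls [[296.0, 427.0], [295.0, 604.0]]
```

```bash
cat > ov.py <<'E'
from h import *
def wire(c,S,l,yaw,name,box,k,src=None,t=.0057):
    ex=np.array([np.cos(yaw),np.sin(yaw),0]);ey=np.array([-ex[1],ex[0],0])
    nz=-np.sin(l)*ex+np.cos(l)*Z; nx=np.cos(l)*ex+np.sin(l)*Z
    u0,v0,u1,v1=box
    im=cv2.resize((c["image"] if src is None else src)[v0:v1,u0:u1],None,fx=k,fy=k,interpolation=cv2.INTER_CUBIC); im=cv2.convertScaleAbs(im,alpha=1.6)
    P=lambda a,b,h:tuple(int(x) for x in (w2p(c,S+nx*a+ey*b+nz*h)-[u0,v0]+.5)*k)
    for sg in(1,-1):
        for o in(1,-1):
            b=sg*.031+o*t/2
            cv2.line(im,P(-.007,b,.025),P(.007,b,.025),(0,0,255),1)
            for a in(-.007,.007): cv2.line(im,P(a,b,.025),P(a,b,-.02),(0,0,255),1)
    cv2.line(im,P(0,0,0),P(0,0,.029),(0,255,0),1)
    cv2.polylines(im,[np.array([P(.0075*np.cos(w),.0075*np.sin(w),.029) for w in np.linspace(0,6.28,30)])],1,(255,0,0),1)
    cv2.imwrite("pics/"+name+".png",im)
E
python3 - <<'E'
from ov import *
c=cam("wrist")
wire(c,np.array([.5266,.0069,.0952]),np.radians(19.6),np.radians(-18),"o1",(215,60,345,220),5)
c=cam("top"); wire(c,np.array([.5266,.0069,.0952]),np.radians(19.6),np.radians(-18),"o2",(230,165,310,225),8,cv2.imread("pics/top0.png"))
c=cam("side"); wire(c,np.array([.5266,.0069,.0952]),np.radians(19.6),np.radians(-18),"o3",(240,180,310,250),8,cv2.imread("pics/side0.png"))
E
```

```text
(no output)
```

View pics/o1.png

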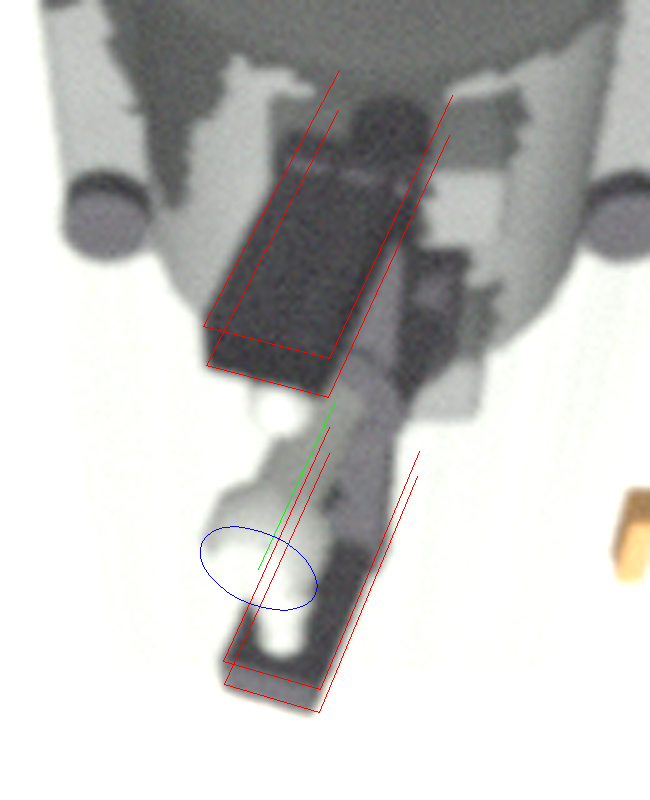

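View pics/o2.png

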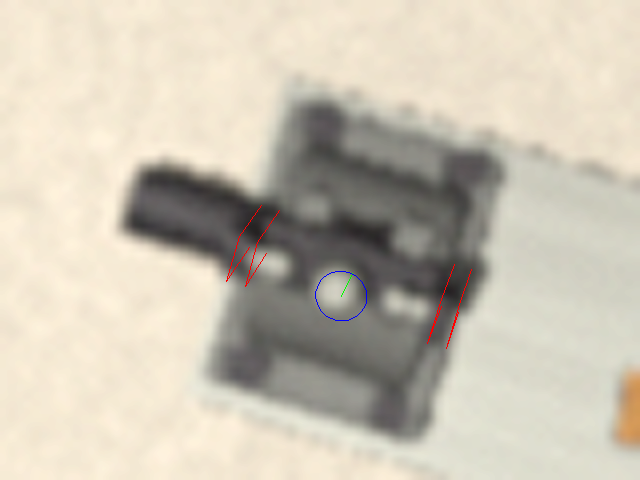

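View pics/o3.png

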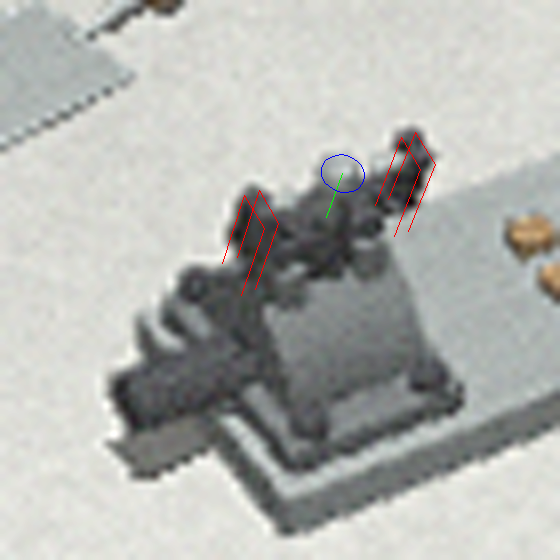

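The overlay agrees in all three views: seat about (.5266, .0069, .0952), lean about 19.6°, tip height about .123. Next is the coupler, the leftmost of the three at top-view (147,254).

```bash
python3 - <<'E'
from h import *
status()
a=np.radians(49.5)
rel([.48,.08,.27],toolR([0,0,-1],PX))
E
```

```text
t 11.60 p [0.5236 0.0187 0.1906] x [-0.202 -0.61  -0.767] y [ 0.949 -0.314  0.   ] F [0.  0.4 0.2] w 0.0881
row [-0.0894, -0.0607, 0.0169] [-0.12, 39.96, 0.02]
```

```bash
python3 -m creep '[[-0.02,0,0.005,0,5,0],[-0.04,-0.01,0.01,0,11,0],[-0.055,-0.02,0.012,0,17,0],[-0.07,-0.03,0.014,0,23,0],[-0.08,-0.04,0.016,0,29,0],[-0.09,-0.05,0.017,0,35,0],[-0.09,-0.06,0.017,0,40,0],[-0.09,-0.06,0.017,0,40,0]]' -1
python3 - <<'E'
from h import *
status()
a=np.radians(49.5)
rel([.3978,.3118,.20],toolR([0,0,-1],[np.cos(a),np.sin(a),0]))
E
```

```text
clock: 12.27
position: [0.4793, 0.0789, 0.2726]
orientation: [0.576, 0.413, -0.571, 0.413]
ft_force: [-0.1, -0.6, -0.7]
gripper_width: 0.088
t 12.27 p [0.4793 0.0789 0.2726] x [ 0.006  0.004 -1.   ] y [ 0.948 -0.317  0.004] F [-0.1 -0.6 -0.7] w 0.0880
row [0.073, -0.1514, -0.1947] [-67.97, -0.12, -0.39]
```

```bash
python3 -m creep '[[0,-0.019,-0.024,-7,0,0],[0,-0.038,-0.049,-14,0,0],[0,-0.057,-0.073,-21,0,0],[0,-0.076,-0.097,-28,0,0],[0.01,-0.095,-0.122,-35,0,0],[0.02,-0.114,-0.146,-42,0,0],[0.03,-0.133,-0.17,-49,0,0],[0.04,-0.1514,-0.1947,-56,0,0]]' -1
python3 - <<'E'
from h import *
status()
a=np.radians(49.5)
rel([.3978,.3118,.20],toolR([0,0,-1],[np.cos(a),np.sin(a),0]))
c=cam("wrist"); cv2.imwrite("pics/w14.png",c["image"])
E
```

```text
clock: 12.93
position: [0.3973, 0.3126, 0.2329]
orientation: [0.312, 0.633, -0.309, 0.637]
ft_force: [0.5, -0.1, 0.3]
gripper_width: 0.0882
t 12.93 p [0.3973 0.3126 0.2329] x [ 0.007  0.002 -1.   ] y [0.79  0.614 0.007] F [ 0.5 -0.1  0.3] w 0.0882
row [0.0329, -0.0004, 0.0009] [-11.65, 0.2, -0.36]
```

View pics/w14.png

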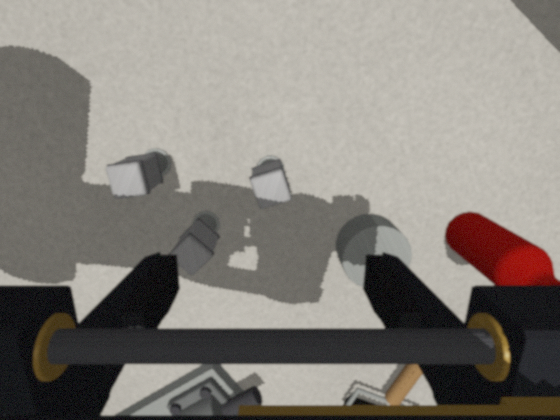

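```bash
python3 - <<'E'
from h import *
c=cam("wrist"); np.save("E14.npy",c["E"]); crop(c,"w15",235,140,315,220,8)
E
```

```text
(no output)
```

View pics/w15.png

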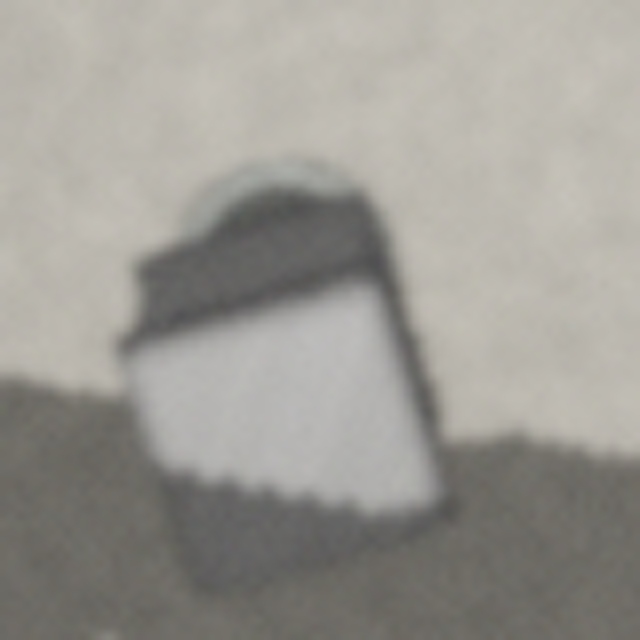

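```bash
python3 - <<'E'
from h import *
c=cam("wrist"); c["E"]=np.load("E14.npy")
q=np.array([p2w(c,235+x/8-.5,140+y/8-.5,.09) for x,y in [(123,345),(380,275),(450,510),(200,592)]])
print(np.round(q,4).tolist(),q.mean(0)); 
for i in range(4):
    d=q[(i+1)%4]-q[i]; print(np.linalg.norm(d),np.degrees(np.arctan2(d[1],d[0])))
m=q.mean(0)
status()
import sys
a=np.radians(52)
rel([m[0],m[1],.045],toolR([0,0,-1],[np.cos(a),np.sin(a),0]))
E
```

```text
[[0.3755, 0.3122, 0.09], [0.3922, 0.3351, 0.09], [0.4146, 0.3196, 0.09], [0.399, 0.2953, 0.09]] [0.39531453 0.31556226 0.09      ]
0.02838000541129944 53.99711173048772
0.027224065800124552 -34.699947073814734
0.0288589946875264 -122.51805426715397
0.028971847226629217 144.37961287049748
t 13.08 p [0.3972 0.3125 0.2325] x [ 0.005  0.001 -1.   ] y [0.792 0.611 0.005] F [-0.4 -0.4 -0.8] w 0.0878
row [0.1875, -0.0005, -0.0039] [-14.33, 0.15, -0.27]
```

```bash
python3 -m creep '[[0.02,0,-0.001,-6,0,0],[0.05,0,-0.002,-12,0,0],[0.08,0,-0.003,-17.3,0,0],[0.11,0,-0.003,-17.3,0.1,-0.2],[0.14,0,-0.003,-17.3,0.1,-0.2],[0.165,0,-0.003,-17.3,0.1,-0.2],[0.18,0,-0.003,-17.3,0.1,-0.2],[0.1875,0,-0.003,-17.3,0.1,-0.2]]' -1
python3 - <<'E'
from h import *
status()
c=cam("wrist"); cv2.imwrite("pics/w16.png",c["image"])
E
```

```text
clock: 13.75
position: [0.3968, 0.3139, 0.0436]
orientation: [0.213, 0.674, -0.214, 0.674]
ft_force: [-0.4, -1.2, -0.6]
gripper_width: 0.0878
t 13.75 p [0.3968 0.3139 0.0436] x [-0.    -0.002 -1.   ] y [ 0.576  0.817 -0.002] F [-0.4 -1.2 -0.6] w 0.0878
```

View pics/w16.png

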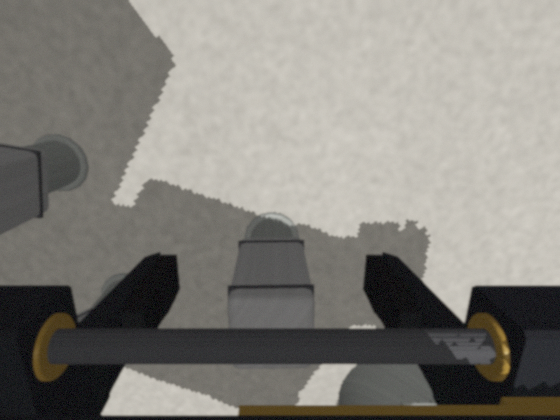

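```bash
python3 - <<'E'
from h import *
c=cam("wrist"); a,b,_=cur()
for u,v,z in [(229,288,.09),(314,286,.09),(271.5,287,.09),(241,240,.034),(302,240,.034),(272,212,0)]:
    print(np.round(b.inv().apply(p2w(c,u,v,z)-a),4))
E
```

```text
[-0.0454 -0.0143 -0.0201]
[-0.0454  0.0133 -0.0209]
[-0.0454 -0.0005 -0.0205]
[ 0.0106 -0.0153 -0.0129]
[ 0.0106  0.0144 -0.013 ]
[ 0.0446 -0.0002 -0.0158]
```

```bash
python3 -m creep '[[0,0,-0.001,0,0,0],[0,0,-0.001,0,0,0],[0,0,-0.001,0,0,0],[0,0,-0.001,0,0,0],[0,0,-0.001,0,0,0],[0,0,-0.001,0,0,0],[0,0,-0.001,0,0,0],[0,0,-0.001,0,0,0]]' 1
python3 -m creep '[[0,0,0,0,0,0],[0,0,0,0,0,0],[0,0,0,0,0,0],[0,0,0,0,0,0],[-0.01,0,0,0,0,0],[-0.02,0,0,0,0,0],[-0.04,0,0,0,0,0],[-0.06,0,0,0,0,0]]' 1
python3 - <<'E'
from h import *
status()
c=cam("wrist"); cv2.imwrite("pics/w17.png",c["image"])
a,b,_=cur()
l=np.radians(19.6); nz=-np.sin(l)*PX+np.cos(l)*Z
S=np.array([.5266,.0069,.0952])
# TCP at mouth 60mm above seat: TCP=S+nz*(.06+.044)
rel(S+nz*(.07+.044)+[0,0,0.05],toolR(-nz,PY))
E
```

```text
clock: 14.52
position: [0.3961, 0.315, 0.0447]
orientation: [0.213, 0.674, -0.214, 0.674]
ft_force: [-0.4, -0.6, -0.2]
gripper_width: 0.0368
clock: 15.18
position: [0.3955, 0.3148, 0.1048]
orientation: [0.213, 0.674, -0.214, 0.674]
ft_force: [0.6, -0.4, -1.6]
gripper_width: 0.0299
t 15.18 p [0.3955 0.3148 0.1048] x [-0.001 -0.002 -1.   ] y [ 0.575  0.818 -0.002] F [ 0.6 -0.4 -1.6] w 0.0299
row [-0.1439, -0.1886, 0.2475] [-16.79, -19.23, 2.72]
```

View pics/w17.png

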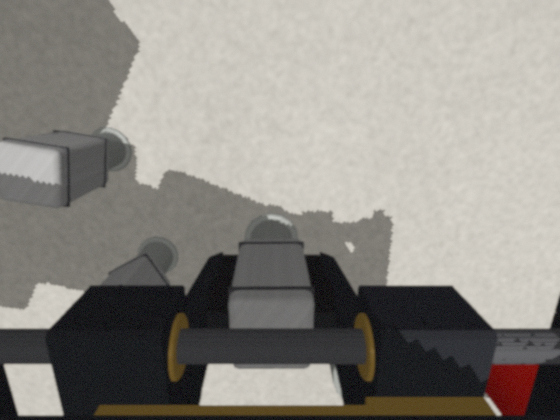

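```bash
python3 -m creep '[[-0.04,0,0,0,0,0],[-0.08,-0.01,0.01,-2,-2,0.3],[-0.115,-0.03,0.04,-4,-5,0.7],[-0.144,-0.06,0.08,-7,-8,1.1],[-0.144,-0.09,0.12,-9,-11,1.5],[-0.144,-0.12,0.16,-12,-14,1.9],[-0.144,-0.155,0.205,-15,-17,2.3],[-0.144,-0.1886,0.2475,-16.8,-19.2,2.7]]' 1
python3 - <<'E'
from h import *
status()
c=cam("wrist"); cv2.imwrite("pics/w18.png",c["image"])
l=np.radians(19.6); nz=-np.sin(l)*PX+np.cos(l)*Z
S=np.array([.5266,.0069,.0952])
rel(S+nz*(.06+.0447),toolR(-nz,PY))
E
```

```text
clock: 15.9
position: [0.4701, 0.0825, 0.2513]
orientation: [0.089, 0.569, -0.128, 0.808]
ft_force: [1.3, -0.4, -2.2]
gripper_width: 0.0299
t 15.90 p [0.4701 0.0825 0.2513] x [ 0.32  -0.106 -0.941] y [ 0.309  0.951 -0.002] F [ 1.3 -0.4 -2.2] w 0.0299
row [0.0672, -0.0487, 0.0169] [0.09, 0.24, 0.25]
```

View pics/w18.png

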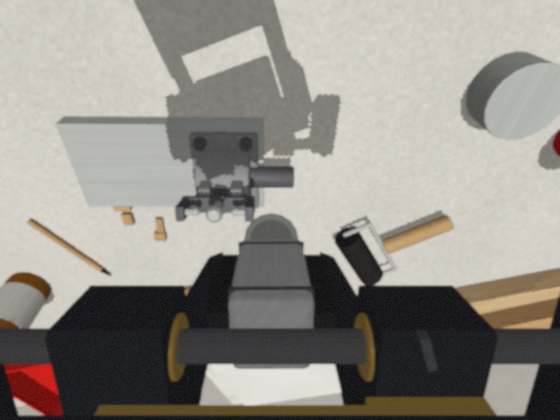

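```bash
python3 -m creep '[[0,-0.012,0.004,0,0,0],[0.0,-0.03,0.01,0,0,0],[0.005,-0.0487,0.0169,0,0.2,0.2],[0.02,-0.0487,0.0169,0,0.2,0.2],[0.035,-0.0487,0.0169,0,0.2,0.2],[0.05,-0.0487,0.0169,0,0.2,0.2],[0.062,-0.0487,0.0169,0,0.2,0.2],[0.067,-0.0487,0.0169,0,0.2,0.2]]' 1
python3 - <<'E'
from h import *
from ov import wire
status()
c=cam("wrist"); cv2.imwrite("pics/w19.png",c["image"])
S=np.array([.5266,.0069,.0952])
wire(c,S,np.radians(19.6),np.radians(-18.2),"o19",(190,120,350,260),5)
l=np.radians(19.6); nz=-np.sin(l)*PX+np.cos(l)*Z
rel(S+nz*(.06+.0447),toolR(-nz,PY))
c=cam("side"); crop(c,"s19",220,130,330,240,6)
E
```

```text
clock: 16.62
position: [0.4926, 0.0178, 0.1917]
orientation: [0.09, 0.571, -0.129, 0.806]
ft_force: [-0.2, -0.4, -2.1]
gripper_width: 0.03
t 16.62 p [0.4926 0.0178 0.1917] x [ 0.316 -0.105 -0.943] y [ 0.311  0.95  -0.002] F [-0.2 -0.4 -2.1] w 0.0300
row [-0.0018, 0.0002, 0.0012] [0.09, -0.18, 0.08]
```

View pics/w19.png

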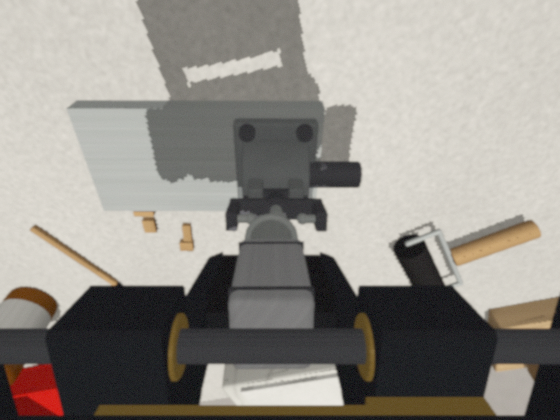

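View pics/o19.png

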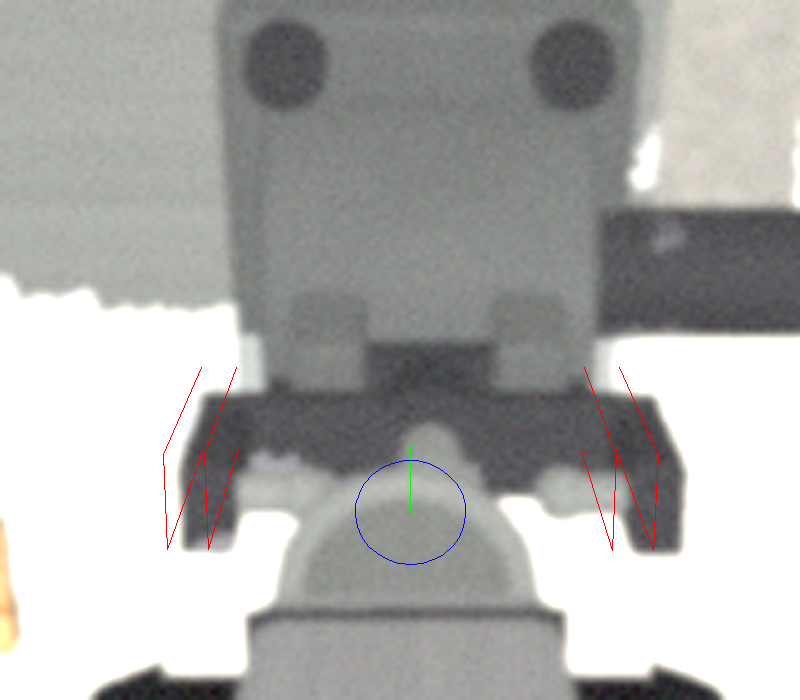

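View pics/s19.png

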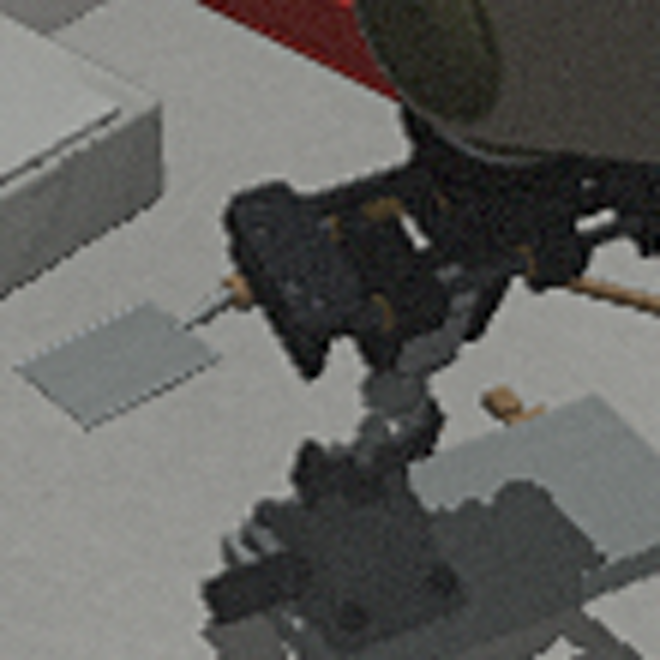

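The view shows the post outer edges at crop 182 and 684, so the nipple's centre column is about 433. The coupler bead is centred at about 408, so the nipple sits roughly 3 mm further along +y. I'll refit with this view included.

```bash
python3 - <<'E'
from h import *
c=cam("wrist"); np.save("E20.npy",c["E"]); c["image"]=cv2.convertScaleAbs(c["image"],alpha=1.6); crop(c,"w20",190,120,350,260,5); status()
E
```

```text
t 16.77 p [0.493  0.018  0.1938] x [ 0.318 -0.106 -0.942] y [ 0.311  0.95  -0.001] F [ 0.8 -0.6 -2.7] w 0.0299
```

View pics/w20.png

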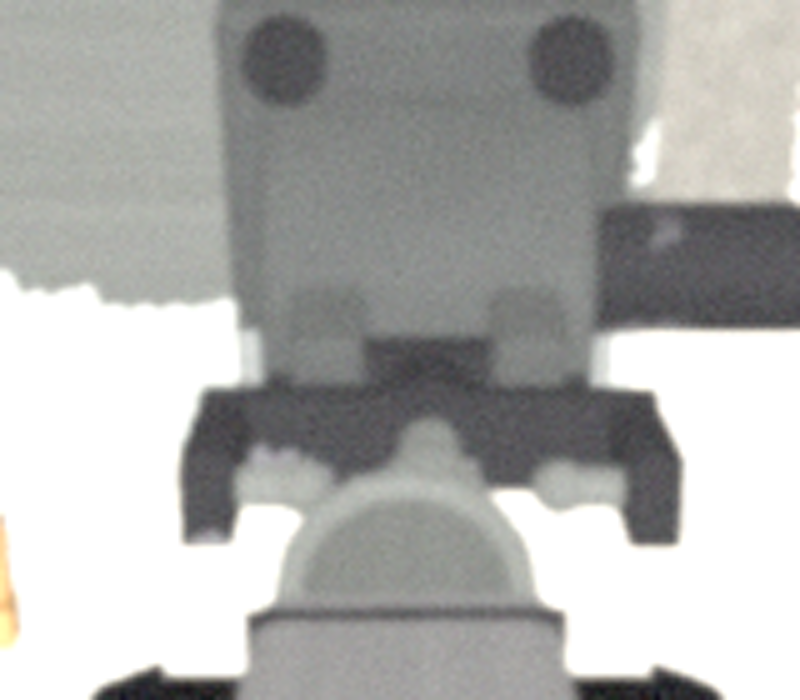

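```bash
cat > fit2.py <<'E'
import io,contextlib
with contextlib.redirect_stdout(io.StringIO()):
    from fit import *
c2=dict(c); c2["E"]=np.load("E20.npy")
p2=lambda x,y:(190+x/5-.5,120+y/5-.5)
obs2=[((-7,-1,1,25),p2(184,543)),((-7,-1,-1,25),p2(235,543)),((-7,1,-1,25),p2(627,545)),((-7,1,1,25),p2(680,545)),((7,-1,1,25),p2(183,460)),((7,1,1,25),p2(681,460))]
def f2(q):
    s,nx,ey,nz,t=pts(q);r=[]
    for ob,cc,off in((obs,c,q[6:9]),(obs2,c2,0*q[6:9])):
        for (a,sg,o,h),uv in ob: r.append(w2p(cc,s+off+nx*a/1e3+ey*(sg*.031+sg*o*t/2)+nz*h/1e3)-uv)
    return np.r_[np.array(r).ravel(),q[4]/.02,q[6:9]/.002]
s=least_squares(f2,[.53,.01,.1,.4,0,.008,0,0,0],x_scale=[.01,.01,.01,.1,.1,.005,.002,.002,.002])
q=s.x;S,nx,ey,nz,t=pts(q)
print("seat",np.round(S,4),"lean %.2f dyaw %.2f t %.4f"%(np.degrees(q[3]),np.degrees(q[4]),t),"off",np.round(q[6:],4),"tip",np.round(S+.029*nz,4))
r=f2(q)[:28].reshape(-1,2);print(np.round(r,1).tolist())
print("sd",np.round(np.sqrt(np.diag(np.linalg.inv(s.jac.T@s.jac))),4)[:5])
print("axis px crop in view20",[((w2p(c2,S+h*nz)-[190,120]+.5)*5).round(0).tolist() for h in(0,.018,.029)])
E
python3 fit2.py
```

```text
seat [0.5097 0.0158 0.0986] lean -37.10 dyaw -0.61 t 0.0070 off [-0.0056 -0.0024 -0.0007] tip [0.5262 0.0102 0.1217]
[[2.1, 8.9], [-1.1, -10.6], [1.9, 9.8], [-0.2, -6.9], [0.6, 6.7], [-2.4, -7.8], [-0.4, 6.7], [-0.7, -8.0], [-1.1, -7.3], [-1.0, -7.2], [1.3, -6.7], [1.0, -6.6], [1.4, 13.8], [-2.4, 14.8]]
sd [0.0011 0.0005 0.0013 0.0275 0.0056]
axis px crop in view20 [[432.0, 351.0], [431.0, 472.0], [431.0, 549.0]]
```

```bash
sed -i 's/\[.53,.01,.1,.4,0,.008,0,0,0\]/[.5266,.0069,.0952,.34,0,.006,0,0,0]/' fit2.py; python3 fit2.py
```

```text
seat [0.5097 0.0158 0.0986] lean -37.10 dyaw -0.61 t 0.0070 off [-0.0056 -0.0024 -0.0007] tip [0.5262 0.0102 0.1217]
[[2.1, 8.9], [-1.1, -10.6], [1.9, 9.8], [-0.2, -6.9], [0.6, 6.7], [-2.4, -7.8], [-0.4, 6.7], [-0.7, -8.0], [-1.1, -7.3], [-1.0, -7.2], [1.3, -6.7], [1.0, -6.6], [1.4, 13.8], [-2.4, 14.8]]
sd [0.0011 0.0005 0.0013 0.0275 0.0056]
axis px crop in view20 [[432.0, 351.0], [431.0, 472.0], [431.0, 549.0]]
```

```bash
sed -i 's/^obs2=.*/obs2=[((7,-1,1,25),p2(184,543)),((7,-1,-1,25),p2(235,543)),((7,1,-1,25),p2(627,545)),((7,1,1,25),p2(680,545)),((-7,-1,1,25),p2(183,460)),((-7,1,1,25),p2(681,460))]/' fit2.py; python3 fit2.py
```

```text
seat [0.5274 0.0099 0.0953] lean 17.92 dyaw 0.12 t 0.0064 off [-0.0011 -0.0019  0.0005] tip [0.5189 0.0127 0.1229]
[[-0.7, 0.1], [0.3, -1.7], [-0.7, 0.5], [1.4, 1.2], [-0.4, -0.3], [-0.2, 0.7], [-1.3, -0.7], [1.6, 0.0], [0.5, 0.8], [-0.6, 0.8], [0.6, 0.5], [-0.8, 0.5], [-0.1, -1.4], [0.0, -1.3]]
sd [0.0013 0.0005 0.0012 0.0353 0.0056]
axis px crop in view20 [[429.0, 440.0], [431.0, 483.0], [432.0, 512.0]]
```

```bash
python3 - <<'E'
from h import *
c=cam("wrist"); a,b,_=cur()
for off in (0,):
  for h in (.0447,.0407,):
    q=np.array([((w2p(c,a+b.apply([h,.016*np.cos(w),off+.016*np.sin(w)]))-[190,120])+.5)*5 for w in np.linspace(0,6.28,200)])
    print(h,"u",q[:,0].min().round(),q[:,0].max().round(),"vtop",q[:,1].min().round())
for h,y,z in [(.0107,-.015,-.015),(.0107,.015,-.015),(-.0453,-.015,-.015),(-.0453,.015,-.015)]:
    print((w2p(c,a+b.apply([h,y,z]))-[190,120]+.5)*5)
crop(c,"w21",190,220,350,300,5)
E
```

```text
0.0447 u 274.0 543.0 vtop 460.0
0.0407 u 272.0 545.0 vtop 471.0
[255.55413963 579.87860389]
[562.14442349 580.02949057]
[185.46910509 902.54765654]
[634.03370181 902.73103659]
```

View pics/w21.png

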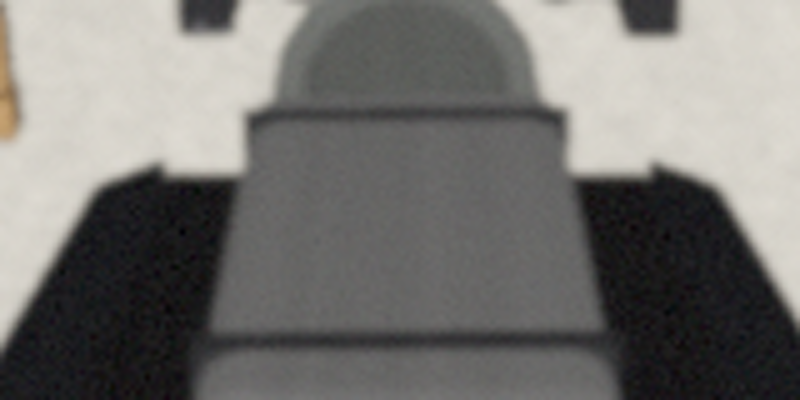

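```bash
cat > tgt.py <<'E'
from h import *
import sys
def tgt(h,lean=18.7,S=(.5274,.0099,.0953),oz=-.0005):
    l=np.radians(lean); nz=-np.sin(l)*PX+np.cos(l)*Z; Rt=toolR(-nz,PY)
    p=np.array(S)+nz*(h+.0447)+oz*Rt.as_matrix()[:,2]
    return rel(p,Rt)
if __name__=="__main__":
    status(); [tgt(float(x)) for x in sys.argv[1:]]
E
python3 tgt.py .06 .034
```

```text
t 16.97 p [0.4932 0.018  0.1947] x [ 0.32  -0.106 -0.941] y [ 0.311  0.95  -0.001] F [-0.7  0.8 -2.2] w 0.0298
row [0.0007, 0.003, 0.0008] [0.1, 1.01, 0.04]
row [0.0267, 0.003, 0.0003] [0.1, 1.01, 0.04]
```

```bash
python3 -m creep '[[0.001,0.002,0.0005,0,0.5,0],[0.001,0.003,0.0008,0.1,1,0],[0.005,0.003,0.0007,0.1,1,0],[0.01,0.003,0.0006,0.1,1,0],[0.015,0.003,0.0005,0.1,1,0],[0.02,0.003,0.0004,0.1,1,0],[0.024,0.003,0.0003,0.1,1,0],[0.0255,0.003,0.0003,0.1,1,0]]' 1
python3 tgt.py .034; python3 - <<'E'
from h import *
c=cam("wrist"); c["image"]=cv2.convertScaleAbs(c["image"],alpha=1.6);crop(c,"w22",190,120,350,260,5)
c=cam("side"); c["image"]=cv2.convertScaleAbs(c["image"],alpha=1.6);crop(c,"s22",240,160,320,230,9)
c=cam("top"); c["image"]=cv2.convertScaleAbs(c["image"],alpha=1.6);crop(c,"t22",230,150,330,240,7)
E
```

```text
clock: 17.63
position: [0.5025, 0.018, 0.1698]
orientation: [0.092, 0.576, -0.129, 0.802]
ft_force: [-0.7, 0.5, -2.8]
gripper_width: 0.0299
t 17.63 p [0.5025 0.018  0.1698] x [ 0.303 -0.101 -0.948] y [ 0.313  0.95  -0.001] F [-0.7  0.5 -2.8] w 0.0299
row [0.0003, 0.0001, 0.0004] [-0.0, -0.06, 0.05]
```

View pics/w22.png

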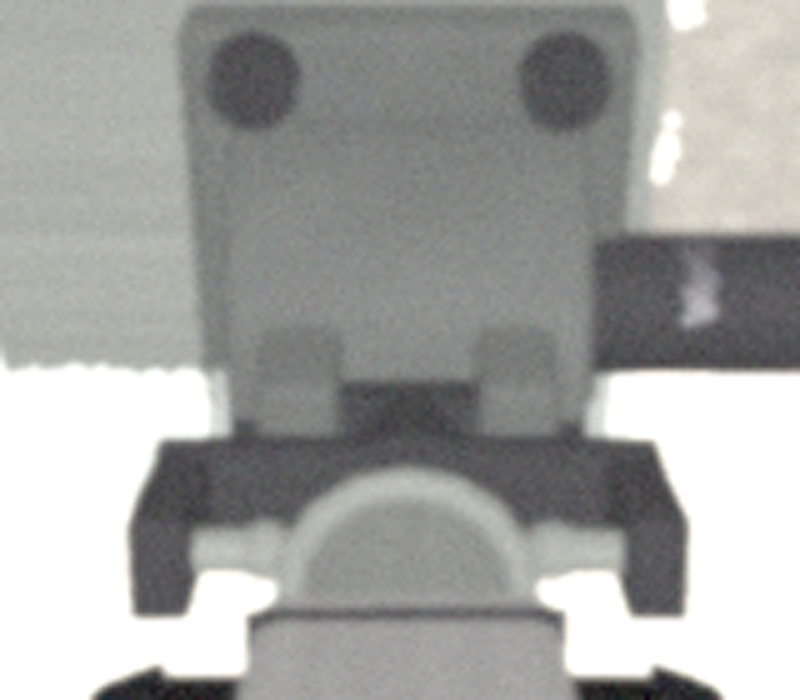

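View pics/s22.png

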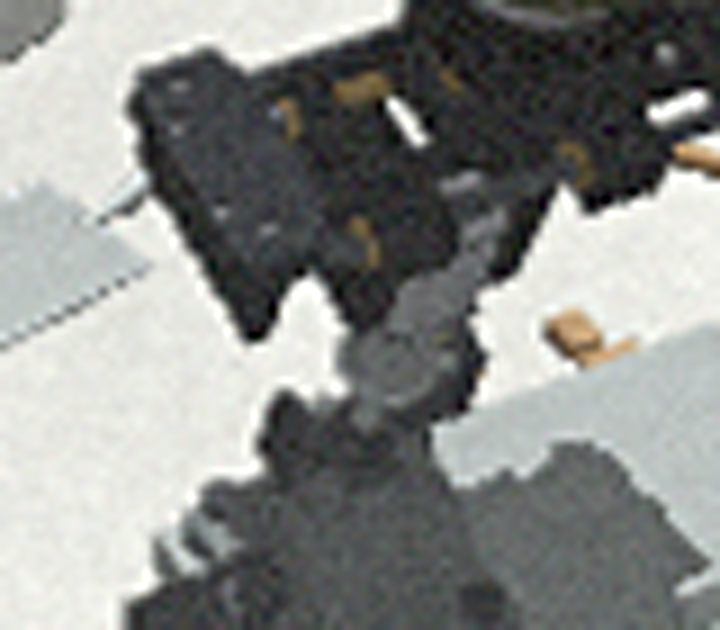

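The posts are centred at column 409 and the bead at 408, so y is aligned. To check x, I'll compare the latch plungers (v≈548) with where the coupler axis, extended 16 mm below the mouth, projects.

```bash
python3 - <<'E'
from tgt import *
c=cam("wrist");a,b,_=cur(); status()
f=lambda p:((w2p(c,p)-[190,120]+.5)*5).round(0)
print("axis at mouth-.016:",f(a+b.apply([.0447+.016,0,.0005])))
l=np.radians(18.7); nz=-np.sin(l)*PX+np.cos(l)*Z;S=np.array([.5274,.0099,.0953])
for k in(.016,.022,.027): print("ball line",k,f(S+.018*nz+k*PY),f(S+.018*nz-k*PY))
q=np.array([f(a+b.apply([.0447,.016*np.cos(w),.0005+.016*np.sin(w)])) for w in np.linspace(0,6.28,200)]);print("bead top",q[:,1].min(),q[:,0].min(),q[:,0].max())
c["image"]=cv2.convertScaleAbs(c["image"],alpha=1.4);crop(c,"w23",205,200,335,250,6)
E
```

```text
t 17.83 p [0.5027 0.018  0.1709] x [ 0.305 -0.101 -0.947] y [ 0.312  0.95  -0.001] F [-0.1 -0.  -2.4] w 0.0300
axis at mouth-.016: [409. 543.]
ball line 0.016 [533. 539.] [285. 539.]
ball line 0.022 [580. 539.] [238. 539.]
ball line 0.027 [618. 539.] [199. 539.]
bead top 465.0 275.0 543.0
```

View pics/w23.png

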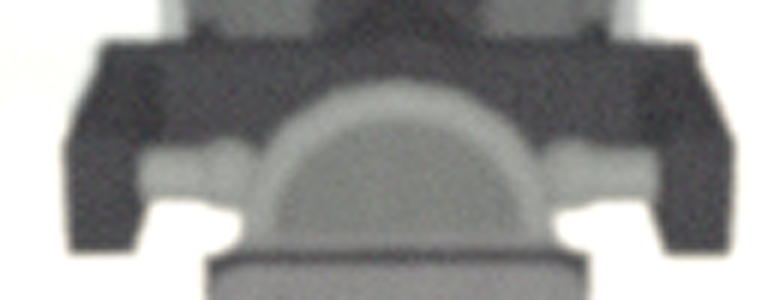

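The plungers are at v≈543 and the predicted axis is at 543, so x is aligned too. I'll descend in steps.

```bash
python3 tgt.py .021 .007
```

```text
t 17.83 p [0.5027 0.018  0.1709] x [ 0.305 -0.101 -0.947] y [ 0.312  0.95  -0.001] F [-0.1 -0.  -2.4] w 0.0300
row [0.0142, -0.0, -0.0001] [0.0, 0.02, 0.04]
row [0.0282, 0.0, -0.0001] [0.0, 0.02, 0.04]
```

```bash
python3 -m creep '[[0.002,0,0,0,0,0],[0.004,0,0,0,0,0],[0.006,0,0,0,0,0],[0.008,0,0,0,0,0],[0.01,0,0,0,0,0],[0.012,0,0,0,0,0],[0.0135,0,0,0,0,0],[0.014,0,0,0,0,0]]' 1
python3 tgt.py .021 .007; python3 - <<'E'
from h import *
c=cam("wrist"); c["image"]=cv2.convertScaleAbs(c["image"],alpha=1.4);crop(c,"w24",205,180,335,270,6)
E
```

```text
clock: 18.5
position: [0.5073, 0.0166, 0.158]
orientation: [0.092, 0.575, -0.129, 0.803]
ft_force: [-1.1, -0.1, 4.8]
gripper_width: 0.0298
t 18.50 p [0.5073 0.0166 0.158 ] x [ 0.306 -0.101 -0.947] y [ 0.312  0.95  -0.   ] F [-1.1 -0.1  4.8] w 0.0298
row [0.0005, -0.0001, -0.0006] [0.0, 0.1, 0.02]
row [0.0145, -0.0001, -0.0006] [0.0, 0.1, 0.02]
```

View pics/w24.png

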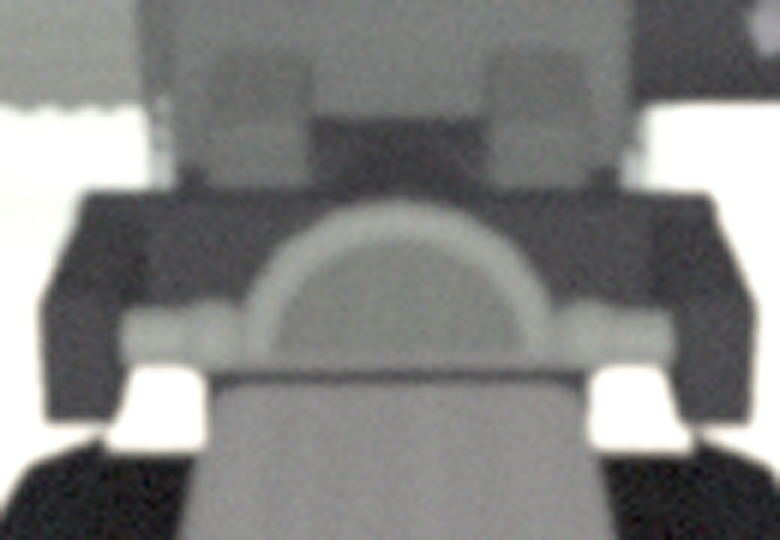

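Contact as expected at about h 20 mm: an axial change of about 7 N, with the bead centred between the latch balls. I'll press through.

```bash
python3 -m creep '[[0.001,0,0,0,0,0],[0.002,0,0,0,0,0],[0.0035,0,0,0,0,0],[0.005,0,0,0,0,0],[0.0065,0,0,0,0,0],[0.008,0,0,0,0,0],[0.0095,0,0,0,0,0],[0.011,0,0,0,0,0]]' 1
python3 tgt.py .006; python3 - <<'E'
from h import *
c=cam("wrist"); c["image"]=cv2.convertScaleAbs(c["image"],alpha=1.4);crop(c,"w25",205,180,335,270,6)
E
```

```text
clock: 19.22
position: [0.5113, 0.0153, 0.148]
orientation: [0.092, 0.574, -0.129, 0.803]
ft_force: [0.4, -0.9, 8.6]
gripper_width: 0.0295
t 19.22 p [0.5113 0.0153 0.148 ] x [ 0.308 -0.101 -0.946] y [ 0.312  0.95  -0.   ] F [ 0.4 -0.9  8.6] w 0.0295
row [0.0047, -0.0001, -0.0013] [0.0, 0.2, 0.02]
```

View pics/w25.png

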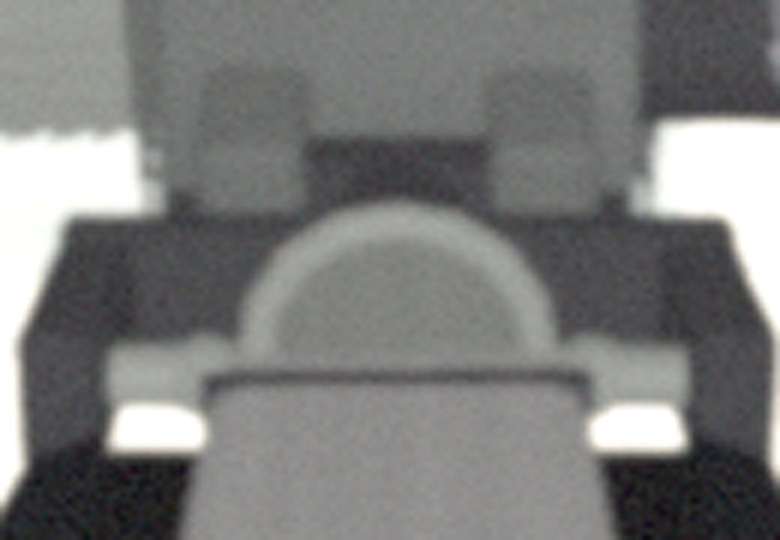

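```bash
python3 -m creep '[[0.0005,0,-0.0003,0,0,0],[0.001,0,-0.0006,0,0.1,0],[0.0015,0,-0.001,0,0.2,0],[0.002,0,-0.001,0,0.2,0],[0.0025,0,-0.001,0,0.2,0],[0.003,0,-0.001,0,0.2,0],[0.003,0,-0.001,0,0.2,0],[0.003,0,-0.001,0,0.2,0]]' 1
python3 tgt.py .006
```

```text
clock: 19.93
position: [0.512, 0.0151, 0.1457]
orientation: [0.092, 0.574, -0.129, 0.803]
ft_force: [-0.8, -1.2, 10.8]
gripper_width: 0.0298
t 19.93 p [0.512  0.0151 0.1457] x [ 0.307 -0.101 -0.946] y [ 0.312  0.95  -0.   ] F [-0.8 -1.2 10.8] w 0.0298
row [0.0022, -0.0002, -0.0013] [0.01, 0.16, 0.01]
```

```bash
python3 -m creep '[[0.0005,0,-0.0005,0,0,0],[0.001,0,-0.001,0,0.1,0],[0.0015,0,-0.001,0,0.1,0],[0.002,0,-0.001,0,0.1,0],[0.002,0,-0.001,0,0.1,0],[0.002,0,-0.001,0,0.1,0],[0.002,0,-0.001,0,0.1,0],[0.002,0,-0.001,0,0.1,0]]' 1
python3 tgt.py .006; python3 - <<'E'
from h import *
status()
c=cam("wrist"); status(); c["image"]=cv2.convertScaleAbs(c["image"],alpha=1.4);crop(c,"w26",205,180,335,270,6)
c=cam("side"); c["image"]=cv2.convertScaleAbs(c["image"],alpha=1.6);crop(c,"s26",240,160,320,230,9)
status()
E
```

```text
clock: 20.6
position: [0.5124, 0.015, 0.1447]
orientation: [0.092, 0.574, -0.129, 0.804]
ft_force: [-2.5, -0.6, 14.5]
gripper_width: 0.0295
t 20.60 p [0.5124 0.015  0.1447] x [ 0.308 -0.101 -0.946] y [ 0.312  0.95  -0.   ] F [-2.5 -0.6 14.5] w 0.0295
row [0.0012, -0.0002, -0.0013] [0.01, 0.23, -0.0]
t 20.60 p [0.5124 0.015  0.1447] x [ 0.308 -0.101 -0.946] y [ 0.312  0.95  -0.   ] F [-2.5 -0.6 14.5] w 0.0295
t 20.65 p [0.5124 0.015  0.1447] x [ 0.308 -0.101 -0.946] y [ 0.312  0.95  -0.   ] F [-2.6 -1.3 14.4] w 0.0296
t 20.70 p [0.5124 0.015  0.1448] x [ 0.308 -0.101 -0.946] y [ 0.312  0.95  -0.   ] F [-2.9 -0.5 14.4] w 0.0300
```

View pics/w26.png

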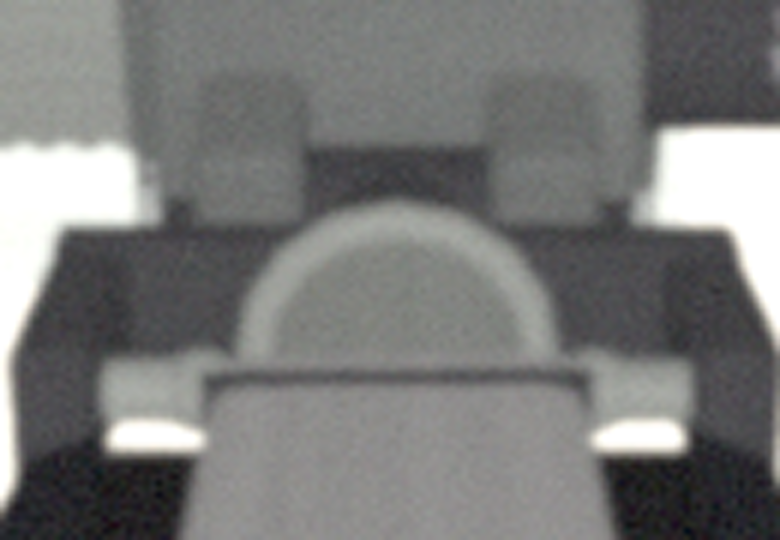

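View pics/s26.png

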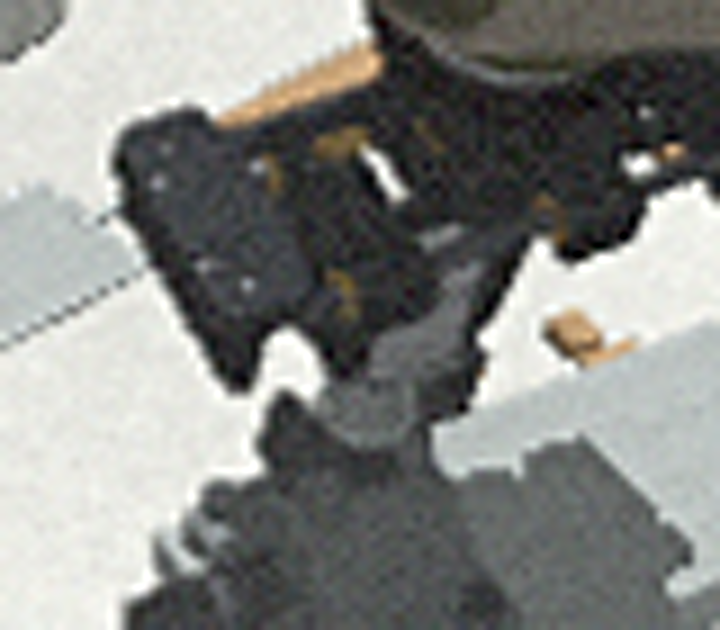

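```bash
python3 - <<'E'
from h import *
c=cam("wrist");a,b,s=cur(); status()
print("Ftool",np.round(b.inv().apply(np.array(s["ft_force"])+[0,0,2.2]),1),"Ttool",np.round(b.inv().apply(s["torque"]),2))
for h in (.002,.004,.006,.008,.010):
    print(h,[round(float(w2p(c,a+b.apply([.0447+h*-1+.018 -.0,0.0,e]))[1]),1) for e in(-.001,.0005,.002)], [round(float(w2p(c,a+b.apply([.0447+h+0-.018,0.0,e]))[1]),1) for e in(-.001,.0005,.002)])
E
```

```text
t 20.75 p [0.5124 0.0151 0.1447] x [ 0.308 -0.101 -0.946] y [ 0.312  0.95  -0.   ] F [-3.4 -1.  14.4] w 0.0297
Ftool [-16.6  -2.    2.7] Ttool [-0.  -0.4 -0.2]
0.002 [225.6, 227.8, 230.0] [246.4, 248.9, 251.4]
0.004 [226.8, 229.0, 231.2] [244.9, 247.4, 249.8]
0.006 [227.9, 230.1, 232.3] [243.5, 245.9, 248.3]
0.008 [229.1, 231.3, 233.5] [242.0, 244.4, 246.9]
0.01 [230.3, 232.5, 234.8] [240.6, 243.0, 245.4]
```

Axial push is about 16.6 N, above the spring's 13 N maximum, and it is stiffening, so the nipple is at or near its stop. The bead has not slipped in the grip. I'll take off the lateral bias, add a little push and check that it holds.

```bash
python3 -m creep '[[0.001,0,0,0,0,0],[0.0015,0,0,0,0,0],[0.002,0,0,0,0,0],[0.002,0,0,0,0,0],[0.002,0,0,0,0,0],[0.002,0,0,0,0,0],[0.002,0,0,0,0,0],[0.002,0,0,0,0,0]]' 1
python3 - <<'E'
from tgt import *
a,b,s=cur();status();tgt(.006)
print("Ftool",np.round(b.inv().apply(np.array(s["ft_force"])+[0,0,2.2]),1))
c=cam("top"); cv2.imwrite("pics/t27.png",c["image"]); c=cam("wrist"); cv2.imwrite("pics/w27.png",c["image"]); status()
E
```

```text
clock: 21.42
position: [0.5128, 0.0149, 0.1446]
orientation: [0.092, 0.573, -0.129, 0.804]
ft_force: [-11.2, 1.5, 24.7]
gripper_width: 0.0296
t 21.42 p [0.5128 0.0149 0.1446] x [ 0.31  -0.102 -0.945] y [ 0.312  0.95  -0.   ] F [-11.2   1.5  24.7] w 0.0296
row [0.0009, -0.0002, -0.0016] [0.04, 0.33, 0.0]
Ftool [-29.1  -2.1  -1.8]
t 21.52 p [0.5128 0.015  0.1446] x [ 0.31  -0.102 -0.945] y [ 0.312  0.95  -0.   ] F [-11.2   1.6  25.4] w 0.0298
```

View pics/t27.png

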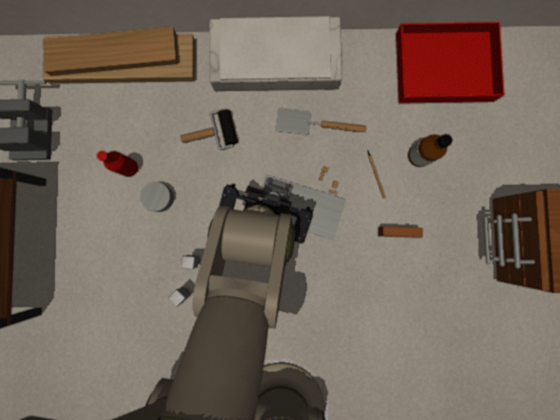

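View pics/w27.png

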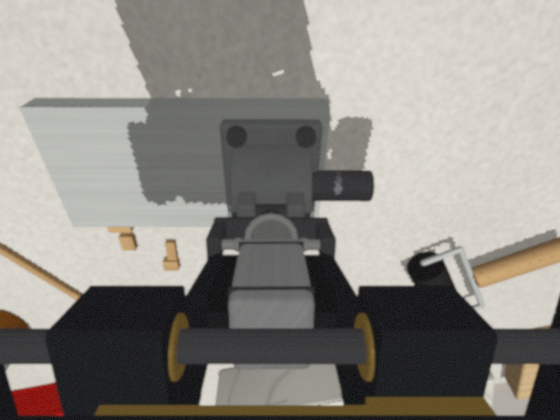

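29 N for only 0.2 mm of further travel confirms the hard stop. All bystanders are where they were and the scraper stands at (401,232). I'll ease to a moderate push.

```bash
python3 -m creep '[[0.0012,0,0,0,0,0],[0.0009,0,0,0,0,0],[0.0009,0,0,0,0,0],[0.0009,0,0,0,0,0],[0.0009,0,0,0,0,0],[0.0009,0,0,0,0,0],[0.0009,0,0,0,0,0],[0.0009,0,0,0,0,0]]' 1
python3 - <<'E'
from tgt import *
a,b,s=cur();status();tgt(.006)
print("Ftool",np.round(b.inv().apply(np.array(s["ft_force"])+[0,0,2.2]),1))
c=cam("wrist");crop(c,"w28",205,180,335,270,6);c=cam("side");crop(c,"s28",200,120,400,260,4); status()
E
```

```text
clock: 22.18
position: [0.5126, 0.015, 0.1447]
orientation: [0.091, 0.573, -0.129, 0.804]
ft_force: [-8.3, 1.4, 18.1]
gripper_width: 0.0299
t 22.18 p [0.5126 0.015  0.1447] x [ 0.31  -0.102 -0.945] y [ 0.311  0.95  -0.   ] F [-8.3  1.4 18.1] w 0.0299
row [0.0011, -0.0002, -0.0015] [0.06, 0.37, 0.01]
Ftool [-21.9  -1.3  -1.2]
t 22.28 p [0.5126 0.015  0.1447] x [ 0.31  -0.102 -0.945] y [ 0.311  0.95  -0.   ] F [-7.9  0.4 17.2] w 0.0299
```

View pics/w28.png

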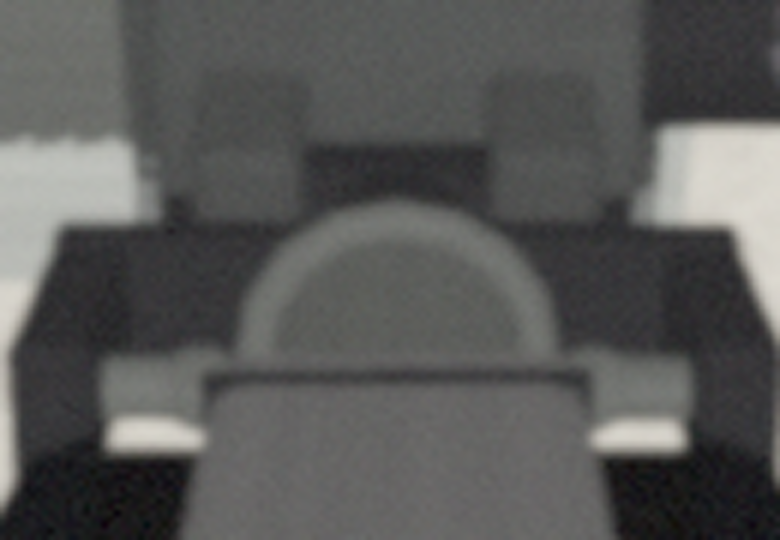

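View pics/s28.png

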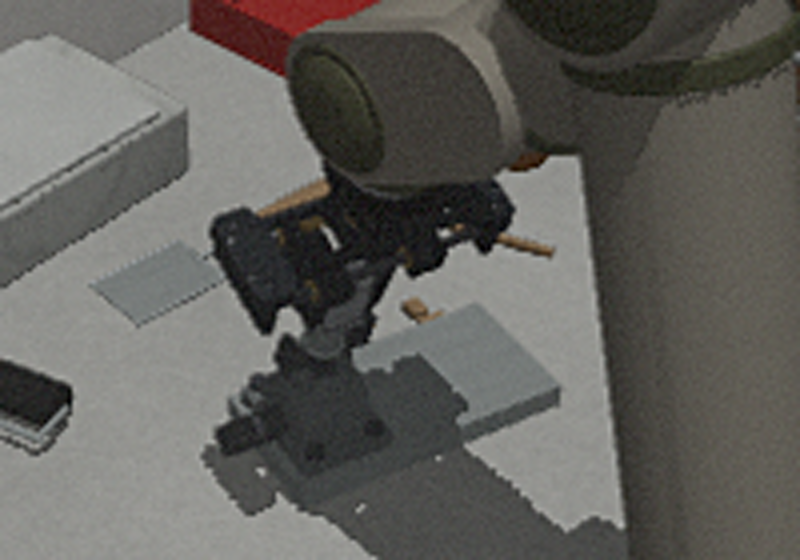

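```bash
python3 - <<'E'
from h import *
from cell import env
print(env.job_done()); status()
E
```

```text
the job is handed in; nothing more can be done
None
the job is handed in; nothing more can be done
```

I finished the whole job in about 22 s of robot time and handed it in. No verdict was reported.

- **Chips and scraper:** I swept all four chips off the far edge of the plate with the scraper only. The camera views show them on the bench. The scraper is back standing where it was picked up, let go.
- **Coupler:** I took the leftmost of the three, aligned it with the nipple and pressed it through the latch balls to the hard stop. One test push reached 29 N for only 0.2 mm of travel, so I eased off to about 21 N. It was held there in the gripper, at 29.9 mm opening, with no sign of slipping.
- **Bystanders:** In the last top view they all looked to be where they started. I did not measure them.

**Where checks disagreed:**
- **Lean:** The two fits of the nipple's lean gave 19.6° and 17.9°. I used 18.7°, and the arm settled near 19°. I estimate the lean is good to about 2°, against the 8° allowed.
- **Sideways position:** The final position is about 1.5 mm from the modelled axis, inside the 4 mm limit.
- **Depth:** By geometry the mouth sits about 7 mm above the seat. The force stiffening points to the 4 mm hard stop. Both are under the 11.5 mm limit.

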